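# Mount a copper bar in a cam quick-release clamp and set its tension

## Robot

A 6-joint arm with a two-finger parallel gripper is mounted at the origin on a cart in front of the work surface, level with it; the furniture and walls round the work are solid. World frame = base frame: x ahead of the robot, y to its left, z up, the work surface at z = 0. Lengths are in mm, angles in rad, forces in N, time in s.
With the tool pointing down it reaches from about 275 to 750 mm from the base axis. Payload 10.2 kg.
Tool frame: the origin (TCP) lies midway between the tips of the shut fingers; the grasp point (between the pads) lies 19 mm behind it (ctrl.hold_point_z is the distance from the TCP to the grasp point, in mm); z points along the fingers, y is the direction in which the jaws open and shut (so a half turn about z gives the same grasp; the last joint's range is limited). The gripper opens to 85 mm and grips with 20 to 120 N. Pads are 22 mm wide; open, the fingers measure 114 mm over their backs; the gripper's body (76 mm by 85 mm) begins 54 mm behind the grasp point. The pads swing forward as they close: fully open they stand 13 mm farther back than shut.
Start: joints at [-1.375, 0.313, 1.498, -0, 1.331, -0.223], TCP at [213.487, -479.64, 231.294] pointing down, gripper open.
Joint ranges: [-2.94, 2.94], [-0.97, 2.17], [0.19, 2.56], [-1.23, 4.37], [0.02, 3.11], [-2.88, 2.88]. Speed limits (rad/s): [2.39, 2.39, 3.01, 3.14, 3.14, 3.14].

## Interface

Orientations are given as a unit quaternion [w, x, y, z].
In Python, from rig import ctrl, capture, get_calibration, ticket, search_frame, outline_of gives the robot as it stands. The module is installed in compiled form; this text tells all that it offers.
- The arm moves only by the tool servo_tool, never from a script. Its argument "motion" is a list of rows, each an object with "dr": the turn, a rotation vector about the tool's x, y, z in units of 10 degrees (1.0 is 10 degrees), a list of three; "delta_pos": the shift along the tool's x, y, z in units of 50 mm (1.0 is 50 mm), a list of three; "hand": the opening, from 0 (shut) to 1 (fully open). In form: [{"dr": [ax, ay, az], "delta_pos": [x, y, z], "hand": hand}, ...]. A call has 1 to 20 rows; each row shifts and turns the pose as measured when the row begins, along the tool's axes as they then stand; what a row does not reach is not made up. A row lasts 1/8 s, in which the tool goes at most 62.5 mm and 10.7 degrees, less where a joint would pass 70% of its speed; a pose out of reach is approached as far as the arm can. A call is refused whole if a number of a shift passes 1 or a number of a turn 1, either way. A call with a gripper value outside its range is refused whole. The fingers move at their own pace and stop on an object; "squeeze" is the grip in N (left out, the last holds). Time passes only in rows, so rows that do not move let the fingers close. It gives the time, the measured TCP pose, the force and the opening at its end, in the units of the state.
- ctrl.sense(): the state, without advancing time (a new reading comes with each control period).
- capture(name): name is "scene" or "top" or "wrist"; returns (picture, depth): 480x640x3 uint8, red, green, blue; 480x640 float32, mm along the optical axis (not along the pixel's ray), 0 where there is no reading.
- get_calibration(name): a dict with "camera_matrix" (3x3 intrinsics, pixels), "T" (4x4, takes a point from camera to world coordinates). Camera axes: x right, y down, z forward; pixel columns grow to the right and rows downward; lengths in mm; the calibration is good to about 2 mm. A picture is of the moment at which its call begins: read the wrist's pose just before it. get_calibration takes no time and is no camera call; for the wrist camera it gives the pose at the moment of the call.
- ticket.finish_job(): hands the job in, once; it reports no verdict.
Trained networks look in the newest picture that a camera, given by its name, has taken for a name from the list of things; names that differ only in an ending like _2 or _b are one class to them, and where a whole thing is asked for, a point or a joint stands for the part that bears it (a point fixed in the world has none). Each returns a list of dicts, best first, with "score" (0 to 1); they miss things now and then, are a little off and sometimes report something else, mostly with a low value. They report only what shows in the picture. A call takes as long as a camera call. They do not tell look-alikes from the thing itself.
- search_frame(camera, label): "bbox" ([left, top, right, bottom] in pixels, round what is visible of it).
- outline_of(camera, label): "pixels" (480x640 bool, what is visible of it) and "bbox" ([left, top, right, bottom] in pixels, round what is visible of it).
The state is a dict: "time_s": time; "joints": joint angles; "dq": joint speeds; "tau": joint torques, N m; "eef_pos": TCP position; "ee_rot": TCP orientation; "force": force on the tool from outside, world axes, zero at the start; "wrist_torque": the same for the moment, N m; "grip_width": opening from 0.0 (shut) to 1.0 (fully open).
Only numpy, scipy, OpenCV 4.12 (cv2) and the standard library are available. Lean on these libraries where they do the work, as an engineer would, in place of code of your own. Each camera call takes 0.05 s, during which the arm holds its last target.

## Task

Mount the copper bar in the quick-release clamp: flip the red cam lever right over to open it, lay the bar in the two notched saddles with its end pushed under the raised jaw up to the end stop, and turn the brass wing nut clockwise until its red pointer sits on the green mark. Then flip the lever all the way back closed so that the jaw grips the bar, and let go of everything. Do not knock or shift the spray can, the paint jar or the wood block.

Things in the scene. Friction and masses are not known exactly. Their poses are not given: they have to be found in the camera images.
- clamp: The bar clamp, fixed to the worktop. Origin: on the worktop under the bar line. x runs along the bar line towards the end stop, y from the bar line to the nut, z up. Dark steel feet 12 mm thick: 44 mm wide under the bar line (x -95 to 80 mm), and x 22 to 78 mm out to y = 160 mm.
- saddle (a point): Where the bar rests on the first of two aluminium saddles, at x = -65, y = 0, z = 50 mm in the clamp's frame; the second is the same at x = +18 mm. Each is 10 mm thick; its notch is 23 mm wide between cheeks that rise to 64 mm and then flare outwards to 71 mm height (40 mm over all). An anvil without cheeks, 20 mm long, 50 mm high, lies under the jaw at x = 48 mm.
- stop (a point): Centre of the end stop's face, at x = 70, y = 0, z = 58 mm in the clamp's frame; a dark plate 30 mm wide, 8 mm thick, 68 mm high. The bar's end touches it when the bar is home.
- strap_top (a point): Top of the steel strap that carries the jaw, above the bar line; it rises and falls with the jaw (about 91 to 111 mm high). The strap is 30 mm wide and 12 mm thick, crosses the bar line at x = 50 mm and runs from y = -15 to 89 mm; a guide post 14 mm thick and 112 mm high passes it at y = 40 mm. The dark yoke beyond (x 30 to 70, y 80 to 156 mm) is at most 137 mm high.
- seat (a point): Where the centre of the bar is when it is home: in the clamp's frame at x = -5, y = 0, z = 58 mm; axes as the clamp. A bar offered 40 mm short of this (towards -x) lowers into both saddles clear of the jaw and can then be slid along +x, 40 mm, to the stop.
- jaw: The spring-loaded copper jaw pad, 22 x 26 x 10 mm, under the strap's end above the anvil; origin at the centre of its underside. It spans x 39 to 61 mm of the clamp's frame. Lever open: its underside is at least 11 mm above a bar lying home. Lever closed and nut on the mark: it presses on the bar with about 9 N (spring 3 N per mm); with the nut at -0.75 or less it does not reach the bar.
- lever (a joint): Angle of the red cam lever about its horizontal axle (parallel to the clamp's y axis): 0 closed, lying level and pointing to the clamp's -x; grows as it is lifted up and over; 3.0 (its stop) is open, almost level, pointing to the clamp's +x. It stays where it is left (friction 0.12 N m), so push it right to its stops.
- lever_axle (a point): Centre of the lever's axle: 50 mm in x and 75 mm in y of the clamp's frame, about 114 mm high when the nut is on the mark (4 mm higher per radian that the nut is loosened).
- lever_grip (a point): Centre of the barrel at the lever's free end, 82 mm from the axle: a red cylinder 20 mm in diameter and 30 mm long, its axis parallel to the axle, with flat ends. The arm between is 13 mm wide and 9 mm thick. Pinched from above across its flat ends, the barrel can turn between the fingers while it is carried round its arc. Site axes as the clamp's when closed; they turn with the lever.
- nut (a joint): Angle of the brass wing nut about its upright axis: 0 when its red pointer is on the centre of the green mark (mark +-0.2 rad); grows clockwise seen from above (tighter), range -1.5 to 0.8; it starts loose, at a negative value. It stays where it is left (friction 0.08 N m).
- nut_grip (a point): Centre of the nut's wing, on its axis: 50 mm in x and 135 mm in y of the clamp's frame, 141 mm high. The wing is an upright brass plate 56 mm long, 14 mm thick and 30 mm high (126 to 156 mm above the worktop). Site x axis: along the wing to its red pointer end (equal to the clamp's x axis when the nut reads 0); z up. Under it: a white dial, 84 mm wide, with the green mark on the clamp's +x side.
- bar: Copper hanger bar 150 x 16 x 16 mm, 0.25 kg, with a black sleeve over its middle 36 mm; origin at the centre of its underside, x axis along it; either end may go first. It starts lying on the worktop, left of the clamp, near the front edge; behind it stands the rectifier (front at world x = 0.54 m, 163 mm high), and left of it a tank (y > 0.41 m, x > 0.35 m, 0.37 m high).
- bar_mid (a point): Centre of the bar, 8 mm above its underside; axes as the bar.
- spray_can: Bystander: standing spray can with a blue cap, 53 mm in diameter, 172 mm high; origin at the centre of its underside.
- jar: Bystander: paint jar with a black lid, 48 mm in diameter, 66 mm high; origin at the centre of its underside.
- block: Bystander: wood block 40 x 85 x 34 mm (x, y, z); origin at the centre of its underside.
Things that resemble listed ones, but are neither listed nor needed, are in the scene too. There is more than one size of the bar; the one meant has the size given above.

How it is judged:
By the outcome, as a careful person would: the job done as asked, in the order asked, and still so for the second after the job is handed in, with the robot touching nothing.
It also fails if it takes over 72 s, if anything falls off the work surface, if the arm or the gripper's body presses on something with over 40 N, if the wrist force passes 120 N, or if a joint passes its speed limit or range.

## Working session

There is one attempt and no reset: what is moved stays moved. The work goes in short steps, Python scripts to look and compute and a tool call to move; the robot and the scene stay as the last step left them, time stands still between calls to the robot, and variables do not carry over. Pictures are saved under pics/ and viewed, and the job is handed in when it is done.

Besides the shell and the picture viewer there is one more tool, called as name([rows], argument=value, ...), one row to a line, values as JSON. servo_tool: Moves the arm, as the interface text tells. Its arguments: {"type":"object","properties":{"motion":{"type":"array"},"squeeze":{"type":"number"}},"required":["motion"]}

```bash
mkdir -p pics; python3 - <<'E'
from rig import ctrl,capture,get_calibration,search_frame
import cv2,numpy as np
s=ctrl.sense();print({k:np.round(v,3) for k,v in s.items()}, ctrl.hold_point_z)
for c in ['scene','top']:
    p,d=capture(c);cv2.imwrite(f'pics/{c}0.png',p[:,:,::-1]);np.savez(f'/tmp/{c}0.npz',p=p,d=d)
    k=get_calibration(c);print(c,np.round(k['camera_matrix'],1).tolist(),np.round(k['T'],3).tolist())
    if c=='top':
      for l in ['clamp','bar','lever','nut','jaw','spray_can','jar','block','stop','lever_grip']:
        try:print(l,[(np.round(r['bbox']).tolist(),round(r['score'],2)) for r in search_frame(c,l)][:4])
        except Exception as e: print(l,e)
E
```

```text
{'time_s': np.float64(0.0), 'joints': array([-1.375,  0.313,  1.498,  0.   ,  1.331, -0.223]), 'dq': array([ 0.001,  0.002, -0.001,  0.   , -0.001,  0.001]), 'tau': array([-0.0000e+00, -4.1227e+01, -2.5974e+01, -0.0000e+00,  4.0000e-03,
        0.0000e+00]), 'eef_pos': array([ 213.442, -479.367,  230.727]), 'ee_rot': array([-0.001,  0.978,  0.208,  0.   ]), 'force': array([-0.003, -0.989,  0.526]), 'wrist_torque': array([ 0.019, -0.056, -0.069]), 'grip_width': np.float64(1.0)} 18.700000000000003
scene [[529.9, 0.0, 308.5], [0.0, 529.9, 235.2], [0.0, 0.0, 1.0]] [[-0.637, -0.362, 0.68, -245.987], [-0.77, 0.279, -0.573, 598.63], [0.018, -0.889, -0.457, 605.196], [0.0, 0.0, 0.0, 1.0]]
top [[580.4, 0.0, 318.8], [0.0, 580.4, 247.8], [0.0, 0.0, 1.0]] [[0.018, -0.982, 0.185, 300.044], [-1.0, -0.019, -0.004, -9.839], [0.007, -0.185, -0.983, 1412.051], [0.0, 0.0, 0.0, 1.0]]
clamp [([389.0, 218.0, 489.0, 310.0], 0.96)]
bar [([228.0, 300.0, 289.0, 312.0], 0.63), ([157.0, 286.0, 201.0, 304.0], 0.57)]
lever [([429.0, 245.0, 473.0, 269.0], 0.84)]
nut [([467.0, 222.0, 482.0, 245.0], 0.76)]
jaw [([389.0, 219.0, 491.0, 311.0], 0.16)]
spray_can [([310.0, 276.0, 338.0, 301.0], 0.62), ([424.0, 245.0, 475.0, 269.0], 0.32)]
jar [([409.0, 229.0, 430.0, 250.0], 0.65)]
block [([219.0, 257.0, 256.0, 282.0], 0.73)]
stop [([391.0, 219.0, 493.0, 311.0], 0.96), ([427.0, 248.0, 475.0, 265.0], 0.66)]
lever_grip [([427.0, 250.0, 476.0, 268.0], 0.86), ([228.0, 301.0, 289.0, 310.0], 0.63)]
```

View pics/scene0.png

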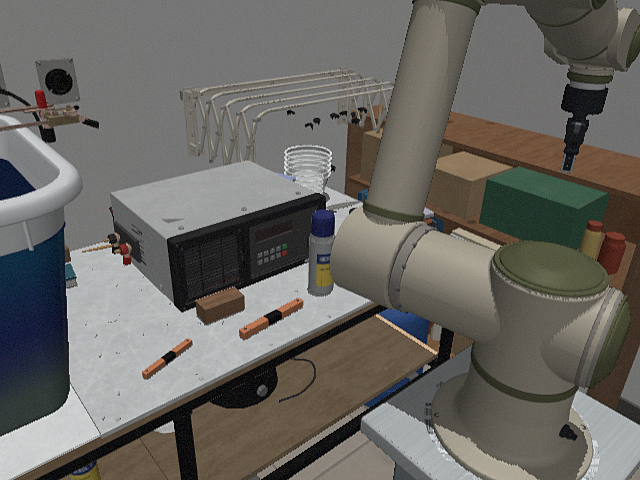

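View pics/top0.png

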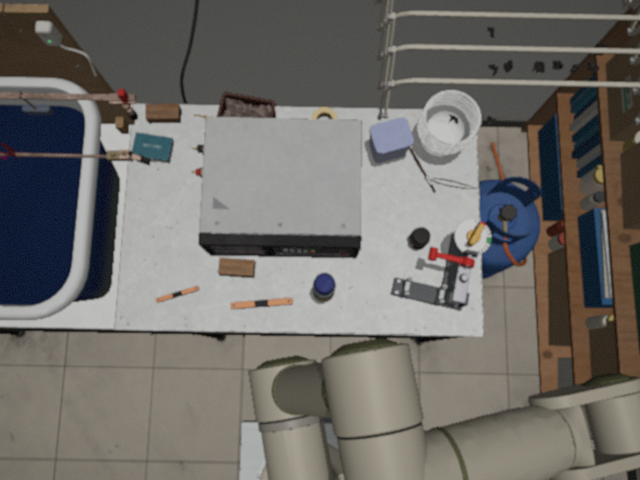

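```bash
python3 - <<'E'
import cv2,numpy as np
p=np.load('/tmp/top0.npz')['p'][:,:,::-1]
a=cv2.resize(p[200:330,370:510],None,fx=5,fy=5,interpolation=cv2.INTER_CUBIC)[:600]
cv2.imwrite('pics/clampcrop.png',a)
cv2.imwrite('pics/barcrop.png',cv2.resize(p[240:330,130:350],None,fx=3.6,fy=3.6,interpolation=cv2.INTER_CUBIC))
E
```

```text
(no output)
```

View pics/clampcrop.png

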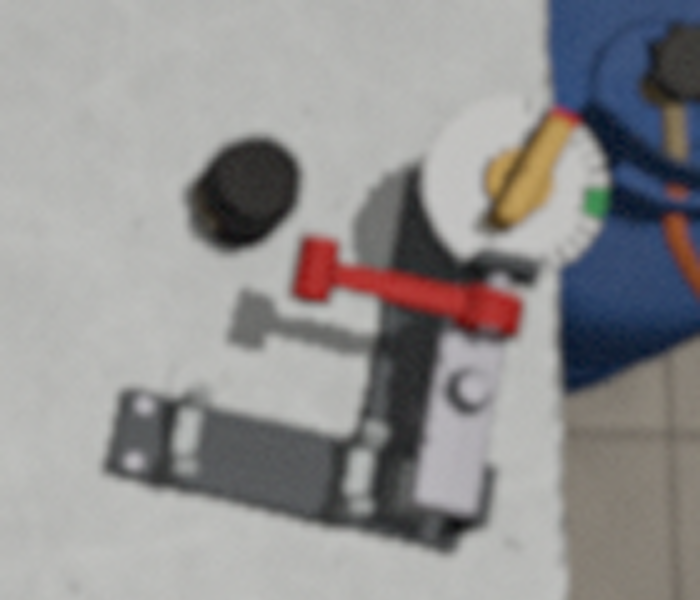

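View pics/barcrop.png

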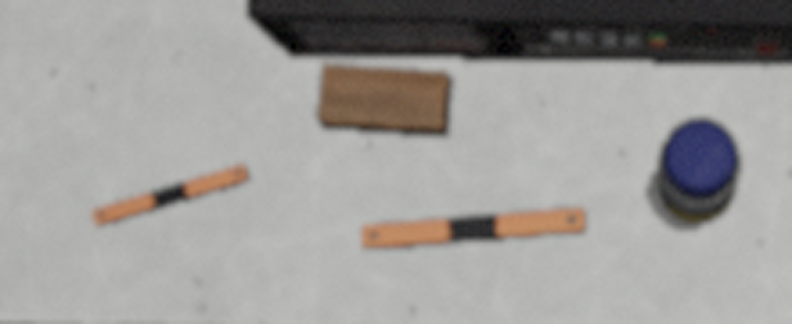

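The top view shows the clamp at (440,265) with its nut at (474,234), the lever closed with its grip at (433,253), and the jar at (420,239). Two bars could be the one meant: (178,295) and (262,303). I'll choose by measured length.

```bash
cat > h.py <<'E'
import numpy as np,cv2
from rig import *
def bp(K,T,uv,z):  # intersect pixel ray with plane z (world)
    uv=np.atleast_2d(uv).astype(float)
    r=np.c_[(uv[:,0]-K[0,2])/K[0,0],(uv[:,1]-K[1,2])/K[1,1],np.ones(len(uv))]@T[:3,:3].T
    o=T[:3,3];t=(z-o[2])/r[:,2];return o+r*t[:,None]
def cloud(K,T,d):
    v,u=np.mgrid[:480,:640];P=np.stack([(u-K[0,2])/K[0,0]*d,(v-K[1,2])/K[1,1]*d,d],-1)
    return P@T[:3,:3].T+T[:3,3]
def cal(c):
    k=get_calibration(c);return np.array(k['camera_matrix']),np.array(k['T'])
E
python3 - <<'E'
from h import *
K,T=cal('top');z=np.load('/tmp/top0.npz');p=z['p'].astype(int);d=z['d']
W=cloud(K,T,d)
hsv=cv2.cvtColor(z['p'],cv2.COLOR_RGB2HSV)
for name,(a,b,c,e) in {'left':(150,280,205,306),'right':(222,293,298,316)}.items():
    m=np.zeros((480,640),bool);sub=hsv[b:e,a:c];m[b:e,a:c]=((sub[...,1]>80)|(sub[...,2]<70))
    v,u=np.nonzero(m);P=bp(K,T,np.c_[u,v],16.)[:,:2].astype(np.float32)
    r=cv2.minAreaRect(P);bx=cv2.boxPoints(r);print(name,m.sum(),np.round(r[0],1),np.round(r[1],1),r[2],'z',np.median(W[m][:,2]));print(np.round(bx).tolist())
# red lever, white dial, wing
def C(l,box,z_):
    a,b,c,e=box
s=hsv
red=((s[...,0]<8)|(s[...,0]>172))&(s[...,1]>150)&(s[...,2]>90)
red[:, :420]=0;red[:240]=0;red[275:]=0;red[:,480:]=0
v,u=np.nonzero(red);print('lever',u.min(),u.max(),v.min(),v.max());
g=(s[...,0]>45)&(s[...,0]<85)&(s[...,1]>90);g[:,:480]=0;g[:,:480]=0;g[:225]=0;g[250:]=0;g[:,500:]=0
v,u=np.nonzero(g);print('green',u.mean(),v.mean(),len(u))
for (x,y,n) in [(433,253,'grip'),(463,257,'hub'),(472,236,'wing'),(462,287,'strap near'),(464,270,'strap far'),(463,277.,'post'),(420,237,'jarlid'),(324,283,'cap'),(237,267,'block'),(407,287,'s1'),(442,292,'s2'),(475,240,'hub')]:
    print(n,np.round(W[int(y),int(x)]))
E
```

```text
left 161 [444.  324.9] [  9.6 102.1] 18.216901779174805 z 10.51348771104017
[[423.0, 372.0], [455.0, 275.0], [465.0, 278.0], [433.0, 375.0]]
right 331 [426.1 121.2] [ 13.7 144.8] 5.664453983306885 z 15.118829282898105
[[412.0, 193.0], [426.0, 48.0], [440.0, 50.0], [426.0, 194.0]]
lever 429 473 248 266
green 489.3 239.95 20
grip [ 535. -271.  131.]
hub [ 529. -341.  121.]
wing [ 570. -353.  156.]
strap near [ 464. -343.   98.]
strap far [ 503. -349.   96.]
post [ 485. -343.  107.]
jarlid [ 585. -255.   64.]
cap [457. -27. 172.]
block [510. 181.  32.]
s1 [ 468. -226.   46.]
s2 [ 457. -308.   47.]
hub [ 562. -360.  153.]
```

```bash
cat >> h.py <<'E'
from scipy.spatial.transform import Rotation as R
def pose():
    s=ctrl.sense();q=np.array(s['ee_rot']);return np.array(s['eef_pos']),R.from_quat([q[1],q[2],q[3],q[0]]),s
def plan(target,Rt=None):
    """print remaining tool-frame shift (50mm units) and turn (10deg units)"""
    p,r,s=pose();d=r.inv().apply(np.array(target)-p)/50
    rv=np.zeros(3) if Rt is None else (r.inv()*Rt).as_rotvec(degrees=True)/10
    print('t',round(s['time_s'],2),'tcp',np.round(p,1),'shift',np.round(d,2),'turn',np.round(rv,2),'F',np.round(s['force'],1),'w',round(float(s['grip_width']),3),'j',np.round(s['joints'],2))
def down(ydir):  # tool z down, tool y along given world xy angle (rad)
    y=np.array([np.cos(ydir),np.sin(ydir),0]);z=np.array([0,0,-1.]);x=np.cross(y,z)
    return R.from_matrix(np.c_[x,y,z])
E
python3 - <<'E'
from h import *
p,r,s=pose();K,T=cal('wrist')
print(K.round(1).tolist());M=np.eye(4);M[:3,:3]=r.as_matrix();M[:3,3]=p
print(np.round(np.linalg.inv(M)@T,3).tolist());print(r.as_matrix().round(3))
a=np.arctan2(-.132,.991)
plan([470,-300,330]);
for t in (a,a+np.pi,a+np.pi/2,a-np.pi/2): plan([440,-300,330],down(t))
E
```

```text
[[424.9, 0.0, 321.6], [0.0, 424.9, 241.8], [0.0, 0.0, 1.0]]
[[-0.0, -0.959, -0.283, 72.881], [1.0, -0.0, -0.0, 0.5], [0.0, -0.283, 0.959, -143.926], [0.0, 0.0, 0.0, 1.0]]
[[ 0.914  0.407 -0.   ]
 [ 0.407 -0.914  0.   ]
 [ 0.    -0.    -1.   ]]
t 0.6 tcp [ 213.5 -479.6  231.3] shift [ 6.15 -1.2  -1.97] turn [0. 0. 0.] F [-0.   0.   0.5] w 0.996 j [-1.38  0.31  1.5  -0.    1.33 -0.22]
t 0.6 tcp [ 213.5 -479.6  231.3] shift [ 5.6  -1.44 -1.97] turn [-0.   -0.   -5.84] F [-0.   0.   0.5] w 0.996 j [-1.38  0.31  1.5  -0.    1.33 -0.22]
t 0.6 tcp [ 213.5 -479.6  231.3] shift [ 5.6  -1.44 -1.97] turn [-0.    0.   12.16] F [-0.   0.   0.5] w 0.996 j [-1.38  0.31  1.5  -0.    1.33 -0.22]
t 0.6 tcp [ 213.5 -479.6  231.3] shift [ 5.6  -1.44 -1.97] turn [ -0.    -0.   -14.84] F [-0.   0.   0.5] w 0.996 j [-1.38  0.31  1.5  -0.    1.33 -0.22]
t 0.6 tcp [ 213.5 -479.6  231.3] shift [ 5.6  -1.44 -1.97] turn [-0.    0.    3.16] F [-0.   0.   0.5] w 0.996 j [-1.38  0.31  1.5  -0.    1.33 -0.22]
```

servo_tool([
  {"dr": [0, 0, 0], "delta_pos": [0.6, -0.1, -0.6], "hand": 0.8},
  {"dr": [0, 0, 0], "delta_pos": [0.9, -0.12, -0.6], "hand": 0.7},
  {"dr": [0, 0, 0], "delta_pos": [0.9, -0.12, -0.2], "hand": 0.6},
  {"dr": [0, 0, 0], "delta_pos": [0.9, -0.12, 0], "hand": 0.6},
  {"dr": [0, 0, 0], "delta_pos": [0.9, -0.12, 0], "hand": 0.6},
  {"dr": [0, 0, 0], "delta_pos": [0.9, -0.12, 0], "hand": 0.6},
  {"dr": [0, 0, 0], "delta_pos": [0.9, -0.12, 0], "hand": 0.6},
  {"dr": [0, 0, 0], "delta_pos": [0.9, -0.12, 0], "hand": 0.6},
  {"dr": [0, 0, -0.97], "delta_pos": [0, 0, 0], "hand": 0.6},
  {"dr": [0, 0, -0.97], "delta_pos": [0, 0, 0], "hand": 0.6},
  {"dr": [0, 0, -0.97], "delta_pos": [0, 0, 0], "hand": 0.6},
  {"dr": [0, 0, -0.97], "delta_pos": [0, 0, 0], "hand": 0.6},
  {"dr": [0, 0, -0.97], "delta_pos": [0, 0, 0], "hand": 0.6},
  {"dr": [0, 0, -0.97], "delta_pos": [0, 0, 0], "hand": 0.6},
  {"dr": [0, 0, 0], "delta_pos": [0, 0, 0], "hand": 0.6},
])

```text
time_s: 2.48
eef_pos: [519.6, -289.9, 302.9]
ee_rot: [-0.0, 0.744, 0.669, 0.0]
force: [0.9, -0.4, -0.1]
grip_width: 0.601
```

```bash
python3 - <<'E'
from h import *
plan([520,-290,300],down(np.arctan2(-.132,.991)))
p,d=capture('wrist');K,T=cal('wrist');np.savez('/tmp/w1.npz',p=p,d=d,K=K,T=T);cv2.imwrite('pics/w1.png',p[:,:,::-1])
E
```

```text
t 2.48 tcp [ 519.6 -289.9  302.9] shift [-0.    0.01  0.06] turn [ 0.   -0.    0.15] F [ 0.9 -0.4 -0.1] w 0.601 j [-0.71  0.44  1.14  0.    1.57 -0.6 ]
```

View pics/w1.png

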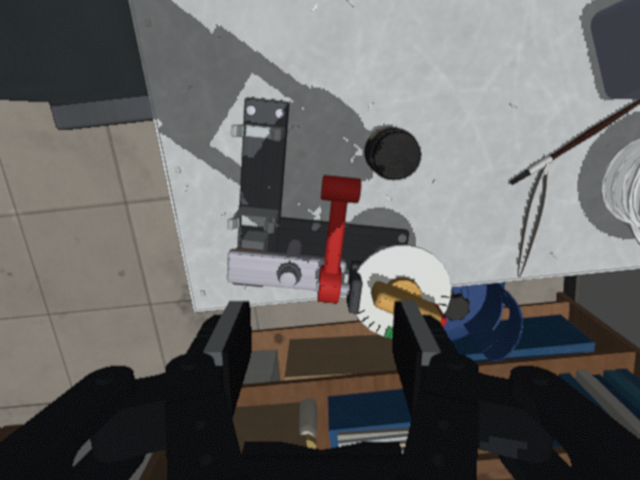

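The wrist view shows the barrel at (341,189), the lever hub at (330,285), the saddles at (258,130) and (250,222), the strap at (290,268) and the nut wing at about (410,300). Next I fit the clamp pose.

```bash
python3 - <<'E'
from h import *
z=np.load('/tmp/w1.npz');p=z['p'];d=z['d'];K=z['K'];T=z['T'];W=cloud(K,T,d)
hsv=cv2.cvtColor(p,cv2.COLOR_RGB2HSV)
red=((hsv[...,0]<8)|(hsv[...,0]>172))&(hsv[...,1]>150);red[:, :310]=0;red[:,370:]=0;red[:170]=0;red[305:]=0
v,u=np.nonzero(red)
b=red.copy();b[203:]=0
P=W[b];P=P[P[:,2]>90];print('barrel',np.round(P.mean(0),1),np.round(np.percentile(P,[3,97],axis=0),1),len(P))
r=cv2.minAreaRect(P[:,:2].astype(np.float32));print(r)
# arm
a=red.copy();a[:208]=0;a[270:]=0
P=W[a];P=P[P[:,2]>90];r=cv2.minAreaRect(P[:,:2].astype(np.float32));print('arm',r,P[:,2].mean())
vx=np.linalg.svd(P[:,:2]-P[:,:2].mean(0))[2][0];print(vx)
# strap
H=W[...,2]
s=(H>85)&(H<112)&(~red);s[:235]=0;s[295:]=0;s[:,:220]=0;s[:,315:]=0
P=W[s];r=cv2.minAreaRect(P[:,:2].astype(np.float32));print('strap',r,np.median(P[:,2]),len(P));print(cv2.boxPoints(r))
# feet
f=(H>8)&(H<16);f[:90]=0;f[210:]=0;f[:,:225]=0;f[:,300:]=0
P=W[f];r=cv2.minAreaRect(P[:,:2].astype(np.float32));print('foot',r,len(P));print(cv2.boxPoints(r))
# saddles
for (v0,v1) in ((115,150),(205,240)):
    f=(H>40)&(H<75);f[:v0]=0;f[v1:]=0;f[:,:225]=0;f[:,300:]=0
    P=W[f];print('sad',np.round(P.mean(0),1),np.round(np.percentile(P,[2,98],axis=0),1),len(P))
# wing
f=(H>146)&(H<165);f[:240]=0;f[350:]=0;f[:,:355]=0;f[:,460:]=0
P=W[f];r=cv2.minAreaRect(P[:,:2].astype(np.float32));print('wing',r,np.median(P[:,2]),len(P));print(cv2.boxPoints(r))
# dial
f=(H>105)&(H<128);f[:240]=0;f[350:]=0;f[:,:352]=0;f[:,460:]=0
P=W[f];print('dial',cv2.minEnclosingCircle(P[:,:2].astype(np.float32)),np.median(P[:,2]))
for l in ['lever_grip','nut','jar']:
    o=search_frame('wrist',l);print(l,[(np.round(x['bbox']).tolist(),round(x['score'],2)) for x in o][:2])
E
```

```text
barrel [ 536.7 -271.9  129.1] [[ 524.  -281.8  124.3]
 [ 549.9 -263.1  130.9]] 888
((539.0443115234375, -251.26931762695312), (63.25442886352539, 28.208431243896484), 84.26314544677734)
arm ((530.7294921875, -279.09039306640625), (120.08927154541016, 18.508129119873047), 83.65093994140625) 125.33401169744816
[-0.1969492  -0.98041369]
strap ((470.2764587402344, -341.85809326171875), (30.157594680786133, 78.716552734375), 77.66830444335938) 97.07496488887918 2786
[[ 428.60587 -348.1832 ]
 [ 505.50626 -364.99478]
 [ 511.94705 -335.533  ]
 [ 435.04666 -318.7214 ]]
foot ((465.25506591796875, -249.44973754882812), (110.13509368896484, 44.28041076660156), 77.87448120117188) 4193
[[ 432.04166 -298.6381 ]
 [ 475.33414 -307.93936]
 [ 498.46848 -200.26138]
 [ 455.176   -190.96011]]
sad [ 469.7 -224.4   59.6] [[ 450.7 -232.3   45.5]
 [ 490.7 -217.    72.9]] 622
sad [ 452.8 -305.9   56.5] [[ 433.8 -326.1   41.1]
 [ 473.3 -297.8   72.6]] 718
wing ((579.146728515625, -364.89935302734375), (13.969386100769043, 57.037654876708984), 62.013092041015625) 155.44114036937526 729
[[ 550.6853  -357.6842 ]
 [ 601.05273 -384.45026]
 [ 607.60815 -372.1145 ]
 [ 557.2407  -345.34845]]
dial ((577.1663818359375, -362.8564453125), 43.97024917602539) 119.21728952611875
lever_grip [([316.0, 174.0, 360.0, 301.0], 0.62), ([226.0, 96.0, 452.0, 338.0], 0.2)]
nut [([372.0, 278.0, 448.0, 328.0], 0.76)]
jar [([364.0, 125.0, 421.0, 182.0], 0.59), ([368.0, 278.0, 447.0, 331.0], 0.56)]
```

```bash
cat >> h.py <<'E'
O=np.array([457.,-287.9,0]);TH=np.deg2rad(-12.2)
yc=np.array([np.cos(TH),np.sin(TH),0]);xc=np.array([np.sin(TH),-np.cos(TH),0])
def cw(x,y,z): return O+x*xc+y*yc+np.array([0,0,z])
def wc(p): p=np.array(p)-O; return np.array([p@xc,p@yc,p[2]])
RD=down(TH)
E
python3 - <<'E'
from h import *
print(cw(-32,75,98)); plan(cw(-32,75,98),RD)
E
```

```text
[ 537.06858556 -272.47205112   98.        ]
t 2.67 tcp [ 519.6 -289.9  302.9] shift [0.38 0.31 4.1 ] turn [ 0.   -0.    0.61] F [ 0.2 -1.  -0.1] w 0.598 j [-0.71  0.44  1.14  0.    1.57 -0.6 ]
```

servo_tool([
  {"dr": [0, 0, 0.61], "delta_pos": [0.38, 0.31, 0.5], "hand": 0.6},
  {"dr": [0, 0, 0], "delta_pos": [0, 0, 0.9], "hand": 0.6},
  {"dr": [0, 0, 0], "delta_pos": [0, 0, 0.9], "hand": 0.6},
  {"dr": [0, 0, 0], "delta_pos": [0, 0, 0.4], "hand": 0.6},
  {"dr": [0, 0, 0], "delta_pos": [0, 0, 0], "hand": 0.6},
])

```text
time_s: 3.3
eef_pos: [538.0, -272.3, 164.8]
ee_rot: [0.001, 0.783, 0.623, 0.001]
force: [0.1, 0.4, 0.9]
grip_width: 0.601
```

```bash
python3 - <<'E'
from h import *
plan(cw(-32,75,98),RD)
p,d=capture('wrist');cv2.imwrite('pics/w2.png',p[:,:,::-1])
E
```

```text
t 3.3 tcp [ 538.  -272.3  164.8] shift [-0.01 -0.02  1.34] turn [ 0.01  0.   -0.08] F [0.1 0.4 0.9] w 0.601 j [-0.66  0.54  1.34  0.    1.26 -0.44]
```

View pics/w2.png

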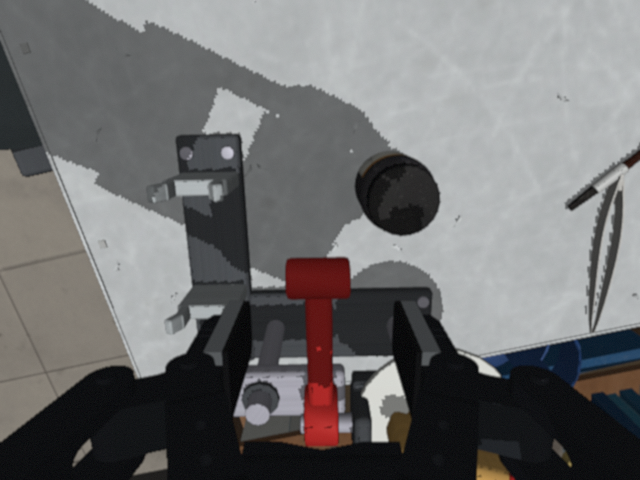

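servo_tool([
  {"dr": [0, 0, -0.08], "delta_pos": [0, -0.02, 0.5], "hand": 0.6},
  {"dr": [0, 0, 0], "delta_pos": [0, 0, 0.5], "hand": 0.6},
  {"dr": [0, 0, 0], "delta_pos": [0, 0, 0.34], "hand": 0.6},
  {"dr": [0, 0, 0], "delta_pos": [0, 0, 0], "hand": 0.2},
  {"dr": [0, 0, 0], "delta_pos": [0, 0, 0], "hand": 0.0},
  {"dr": [0, 0, 0], "delta_pos": [0, 0, 0], "hand": 0.0},
  {"dr": [0, 0, 0], "delta_pos": [0, 0, 0], "hand": 0.0},
], squeeze=30)

```text
time_s: 4.22
eef_pos: [536.3, -273.3, 104.0]
ee_rot: [0.002, 0.778, 0.628, -0.001]
force: [-0.7, -0.3, -4.6]
grip_width: 0.347
```

```bash
python3 - <<'E'
from h import *
plan(cw(-32,75,98),RD)
n=12
for i in range(n):
    a,b=3.05*i/n,3.05*(i+1)/n
    print(i,np.round([-82*(np.cos(a)-np.cos(b))/50, -82*(np.sin(b)-np.sin(a))/50],2))
E
```

```text
t 4.22 tcp [ 536.3 -273.3  104. ] shift [0.02 0.01 0.12] turn [0.01 0.02 0.  ] F [-0.7 -0.3 -4.6] w 0.347 j [-0.66  0.6   1.41 -0.    1.13 -0.45]
0 [-0.05 -0.41]
1 [-0.15 -0.39]
2 [-0.25 -0.33]
3 [-0.32 -0.26]
4 [-0.38 -0.17]
5 [-0.41 -0.07]
6 [-0.41  0.03]
7 [-0.39  0.14]
8 [-0.35  0.23]
9 [-0.28  0.31]
10 [-0.19  0.37]
11 [-0.09  0.41]
```

servo_tool([
  {"dr": [0, 0, 0], "delta_pos": [-0.05, 0, -0.41], "hand": 0.0},
  {"dr": [0, 0, 0], "delta_pos": [-0.15, 0, -0.39], "hand": 0.0},
  {"dr": [0, 0, 0], "delta_pos": [-0.25, 0, -0.33], "hand": 0.0},
  {"dr": [0, 0, 0], "delta_pos": [-0.32, 0, -0.26], "hand": 0.0},
])

```text
time_s: 4.72
eef_pos: [528.0, -310.7, 174.5]
ee_rot: [0.0, 0.778, 0.628, -0.001]
force: [0.5, -0.8, -11.3]
grip_width: 0.342
```

```bash
cat >> h.py <<'E'
def lev(axz=119.2,off=15.):
    p,r,s=pose();c=wc(p);dx=50-c[0];dz=c[2]+off-axz
    return np.arctan2(dz,dx),np.hypot(dx,dz),c
def arc(to,n,axz=119.2,off=15.):
    a0,rad,c=lev(axz,off);print('lever est',round(a0,3),'rad',round(rad,1),'clamp tcp',np.round(c,1))
    x,z=c[0],c[2]
    for i in range(n):
        b=a0+(to-a0)*(i+1)/n;X=50-82*np.cos(b);Z=axz+82*np.sin(b)-off
        print(round(b,2),np.round([-(X-x)/50,(75-c[1])/50 if i==0 else 0,-(Z-z)/50],2));x,z=X,Z
E
python3 - <<'E'
from h import *
plan([0,0,0],RD); arc(3.1,9)
E
```

```text
t 4.72 tcp [ 528.  -310.7  174.5] shift [  3.85 -11.63   3.5 ] turn [-0.01  0.01  0.  ] F [  0.5  -0.8 -11.3] w 0.342 j [-0.72  0.55  1.3  -0.    1.3  -0.51]
lever est 1.025 rad 82.3 clamp tcp [  7.3  74.2 174.5]
1.26 [-0.35  0.02 -0.15]
1.49 [-0.37  0.   -0.07]
1.72 [-0.38  0.    0.01]
1.95 [-0.36  0.    0.1 ]
2.18 [-0.33  0.    0.18]
2.41 [-0.28  0.    0.25]
2.64 [-0.22  0.    0.31]
2.87 [-0.14  0.    0.35]
3.1 [-0.06  0.    0.37]
```

Tracking follows the arc well (radius 82.3 mm), so I'll continue.

servo_tool([
  {"dr": [0, 0, 0], "delta_pos": [-0.35, 0.02, -0.15], "hand": 0.0},
  {"dr": [0, 0, 0], "delta_pos": [-0.37, 0, -0.07], "hand": 0.0},
  {"dr": [0, 0, 0], "delta_pos": [-0.38, 0, 0.01], "hand": 0.0},
  {"dr": [0, 0, 0], "delta_pos": [-0.36, 0, 0.1], "hand": 0.0},
  {"dr": [0, 0, 0], "delta_pos": [-0.33, 0, 0.18], "hand": 0.0},
  {"dr": [0, 0, 0], "delta_pos": [-0.28, 0, 0.25], "hand": 0.0},
])

```text
time_s: 5.48
eef_pos: [505.9, -416.5, 164.1]
ee_rot: [0.0, 0.778, 0.628, 0.001]
force: [-2.1, 3.8, 2.9]
grip_width: 0.34
```

```bash
python3 - <<'E'
from h import *
plan([0,0,0],RD); arc(3.1,4)
E
```

```text
t 5.47 tcp [ 505.9 -416.5  164.1] shift [  5.99 -11.66   3.27] turn [ 0.01 -0.   -0.  ] F [-2.1  3.8  2.9] w 0.34 j [-0.87  0.65  1.15  0.    1.34 -0.65]
lever est 2.399 rad 88.7 clamp tcp [115.3  75.  164.1]
2.57 [-0.08  0.    0.32]
2.75 [-0.13  0.    0.25]
2.92 [-0.09  0.    0.27]
3.1 [-0.04  0.    0.28]
```

servo_tool([
  {"dr": [0, 0, 0], "delta_pos": [-0.08, 0, 0.32], "hand": 0.0},
  {"dr": [0, 0, 0], "delta_pos": [-0.13, 0, 0.25], "hand": 0.0},
  {"dr": [0, 0, 0], "delta_pos": [-0.09, 0, 0.27], "hand": 0.0},
  {"dr": [0, 0, 0], "delta_pos": [-0.02, 0, 0.25], "hand": 0.0},
])

```text
time_s: 5.98
eef_pos: [500.7, -442.9, 113.8]
ee_rot: [0.009, 0.78, 0.626, -0.003]
force: [-4.3, -2.1, 6.5]
grip_width: 0.345
```

```bash
python3 - <<'E'
from h import *
plan([0,0,0],RD); arc(3.1,2)
p,d=capture('wrist');cv2.imwrite('pics/w3.png',p[:,:,::-1])
E
```

```text
t 5.97 tcp [ 500.7 -442.9  113.8] shift [  6.52 -11.71   2.06] turn [ 0.05  0.09 -0.03] F [-4.3 -2.1  6.5] w 0.345 j [-0.9   0.72  1.17 -0.01  1.23 -0.68]
lever est 3.038 rad 92.7 clamp tcp [142.2  75.4 113.8]
3.07 [ 0.21 -0.01  0.07]
3.1 [-0.    0.    0.05]
```

View pics/w3.png

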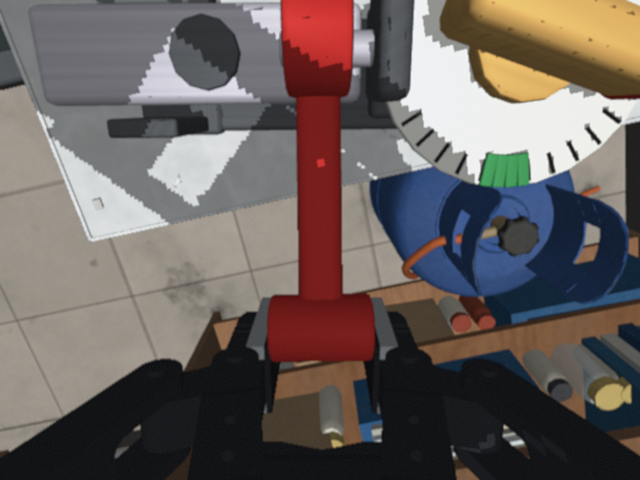

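servo_tool([
  {"dr": [0, 0, 0], "delta_pos": [0.1, 0, 0.2], "hand": 0.0},
  {"dr": [0, 0, 0], "delta_pos": [0, 0, 0.2], "hand": 0.0},
])

```text
time_s: 6.28
eef_pos: [501.1, -444.0, 95.9]
ee_rot: [0.014, 0.78, 0.625, -0.006]
force: [-7.7, 24.0, 41.4]
grip_width: 0.343
```

```bash
python3 - <<'E'
from h import *
plan([0,0,0],RD); arc(3.1,2)
E
```

```text
t 6.28 tcp [ 501.1 -444.    95.9] shift [  6.52 -11.74   1.58] turn [ 0.08  0.15 -0.04] F [-7.7 24.  41.4] w 0.343 j [-0.9   0.73  1.19 -0.01  1.19 -0.67]
lever est -3.053 rad 93.7 clamp tcp [143.3  76.1  95.9]
0.02 [ 3.51 -0.02 -0.2 ]
3.1 [-3.28  0.   -0.03]
```

servo_tool([
  {"dr": [0, 0, 0], "delta_pos": [0, 0, -0.1], "hand": 0.6},
  {"dr": [0, 0, 0], "delta_pos": [0, 0, 0], "hand": 0.6},
  {"dr": [0, 0, 0], "delta_pos": [0, 0, -0.6], "hand": 0.6},
  {"dr": [0, 0, 0], "delta_pos": [0, 0, -1], "hand": 0.6},
  {"dr": [0, 0, 0], "delta_pos": [0, 0, -1], "hand": 0.6},
  {"dr": [0, 0, 0], "delta_pos": [0, 0, -0.7], "hand": 0.6},
  {"dr": [0, 0, 0], "delta_pos": [0, 0, 0], "hand": 0.6},
])

```text
time_s: 7.15
eef_pos: [499.8, -441.3, 268.0]
ee_rot: [0.015, 0.781, 0.625, -0.006]
force: [0.3, 0.4, -0.2]
grip_width: 0.602
```

```bash
python3 - <<'E'
from h import *
plan([426,110,250],down(np.deg2rad(5.6)))
plan([426,110,250],RD)
p,d=capture('wrist');cv2.imwrite('pics/w4.png',p[:,:,::-1])
K,T=cal('wrist');np.savez('/tmp/w4.npz',p=p,d=d,K=K,T=T)
E
```

```text
t 7.15 tcp [ 499.8 -441.3  268. ] shift [10.44 -3.86 -0.  ] turn [ 0.07  0.18 -1.83] F [ 0.3  0.4 -0.2] w 0.602 j [-0.89  0.61  0.96 -0.01  1.54 -0.67]
t 7.15 tcp [ 499.8 -441.3  268. ] shift [10.44 -3.86 -0.  ] turn [ 0.09  0.16 -0.05] F [ 0.3  0.4 -0.2] w 0.602 j [-0.89  0.61  0.96 -0.01  1.54 -0.67]
```

View pics/w4.png

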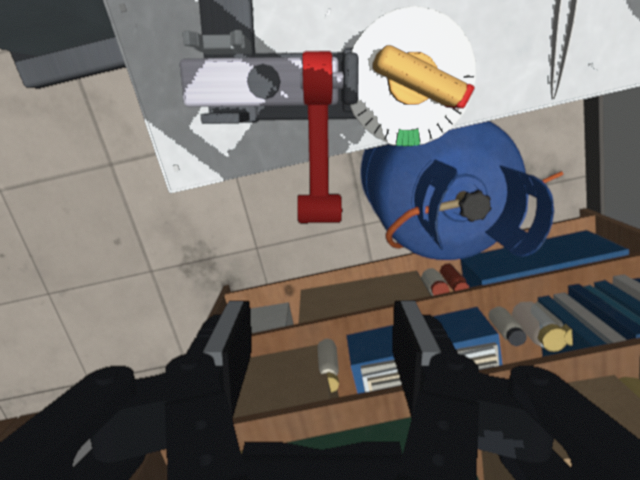

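The lever is open, with its barrel at (320,208) pointing to +x. The nut pointer is at (465,95) and the green mark at (408,137). I'll check the lever angle and nut, then go to the bar.

```bash
cat >> h.py <<'E'
def redpts(p,d,K,T,zmin=85):
    W=cloud(K,T,d);hsv=cv2.cvtColor(p,cv2.COLOR_RGB2HSV)
    red=((hsv[...,0]<8)|(hsv[...,0]>172))&(hsv[...,1]>150)
    P=(W[red]-O)@np.c_[xc,yc,[0,0,1]]
    return P[(P[:,2]>zmin)&(np.abs(P[:,1]-75)<22)&(np.abs(P[:,0]-50)<105)]
def wing(p,d,K,T):
    W=cloud(K,T,d);C=(W-O)@np.c_[xc,yc,[0,0,1]]
    m=(C[...,2]>146)&(C[...,2]<164)&(np.hypot(C[...,0]-50,C[...,1]-135)<38)
    P=C[m];r=cv2.minAreaRect(P[:,:2].astype(np.float32));b=cv2.boxPoints(r)
    e=[b[1]-b[0],b[2]-b[1]];e=max(e,key=np.linalg.norm)
    a=np.arctan2(e[1],e[0])%np.pi
    return P[:,:2].mean(0),r,-a,-a+np.pi,len(P)
E
python3 - <<'E'
from h import *
z=np.load('/tmp/w4.npz');a=[z[k] for k in 'pdKT']
P=redpts(*a)
for lo,hi in ((65,75),(85,95),(105,115),(122,142)):
    q=P[(P[:,0]>lo)&(P[:,0]<hi)];print(lo,len(q),np.round(np.median(q,0),1),np.round(np.percentile(q,98,axis=0),1))
print(wing(*a))
E
```

```text
65 332 [ 70.   74.7 125.1] [ 74.9  80.8 126.7]
85 272 [ 90.3  74.8 128.1] [ 94.8  80.  129.8]
105 272 [109.9  75.2 130.8] [114.6  80.5 132.6]
122 1099 [129.3  75.  138.1] [138.3  88.6 140.4]
(array([ 50.36845738, 134.284241  ]), ((50.10838317871094, 135.12135314941406), (57.38408279418945, 14.301864624023438), 65.19779968261719), np.float32(-1.1379164), np.float32(2.0036764), 2780)
```

servo_tool([
  {"dr": [0.07, 0.16, -0.9], "delta_pos": [0.9, -0.2, 0], "hand": 0.6},
  {"dr": [0, 0, -0.9], "delta_pos": [0.95, -0.2, 0], "hand": 0.6},
  {"dr": [0, 0, 0], "delta_pos": [0.95, -0.2, 0], "hand": 0.6},
  {"dr": [0, 0, 0], "delta_pos": [0.95, -0.1, 0], "hand": 0.6},
  {"dr": [0, 0, 0], "delta_pos": [0.95, -0.1, 0], "hand": 0.6},
  {"dr": [0, 0, 0], "delta_pos": [0.95, -0.1, 0], "hand": 0.6},
  {"dr": [0, 0, 0], "delta_pos": [0.95, 0, 0], "hand": 0.6},
  {"dr": [0, 0, 0], "delta_pos": [0.95, 0, 0], "hand": 0.6},
  {"dr": [0, 0, 0], "delta_pos": [0.95, 0, 0], "hand": 0.6},
  {"dr": [0, 0, 0], "delta_pos": [0.9, 0, 0], "hand": 0.6},
  {"dr": [0, 0, 0], "delta_pos": [0.9, 0, 0], "hand": 0.6},
  {"dr": [0, 0, 0], "delta_pos": [0, 0, 0], "hand": 0.6},
])

```text
time_s: 8.7
eef_pos: [416.5, 87.5, 249.5]
ee_rot: [-0.014, 0.67, 0.742, -0.002]
force: [0.0, 0.7, 0.4]
grip_width: 0.601
```

```bash
python3 - <<'E'
from h import *
plan([426,110,200],down(np.deg2rad(5.6)))
p,d=capture('wrist');cv2.imwrite('pics/w5.png',p[:,:,::-1])
K,T=cal('wrist');np.savez('/tmp/w5.npz',p=p,d=d,K=K,T=T)
print([(np.round(x['bbox']).tolist(),round(x['score'],2)) for x in search_frame('wrist','bar')])
E
```

```text
t 8.7 tcp [416.5  87.5 249.5] shift [0.41 0.26 0.99] turn [-0.13 -0.1   0.02] F [0.  0.7 0.4] w 0.601 j [-0.08  0.09  1.73  0.01  1.35 -0.18]
[([330.0, 80.0, 354.0, 250.0], 0.73)]
```

View pics/w5.png

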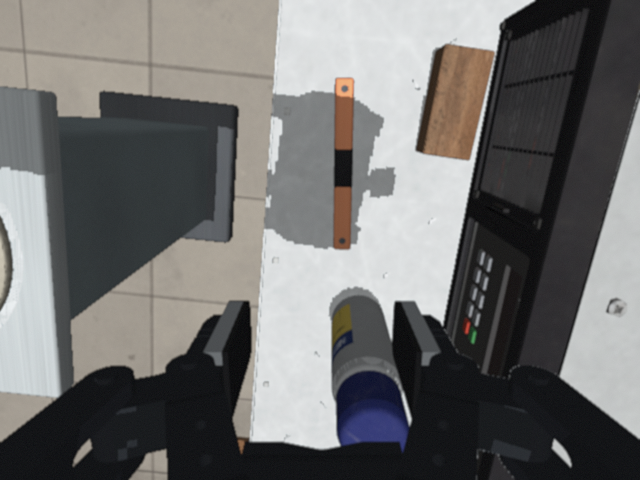

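The lever slope of 0.14 confirms it is at 3.0. Nut reads about -1.14. In this crop-scale view the only bar is at (343,163), with a black sleeve at (343,168).

```bash
python3 - <<'E'
from h import *
z=np.load('/tmp/w5.npz');p,d,K,T=[z[k] for k in 'pdKT'];W=cloud(K,T,d);H=W[...,2]
m=(H>10)&(H<22);m[:65]=0;m[260:]=0;m[:,:320]=0;m[:,:320]=0;m[:,368:]=0
print(np.median(H[m]))
v,u=np.nonzero(m);P=bp(K,T,np.c_[u,v],16.)[:,:2].astype(np.float32);r=cv2.minAreaRect(P);print(r,cv2.boxPoints(r))
b=cv2.boxPoints(r);e=max([b[1]-b[0],b[2]-b[1]],key=np.linalg.norm);ax=e/np.linalg.norm(e)
if ax[1]>0: ax=-ax
yaw=np.arctan2(ax[0],-ax[1]);print('axis',ax,'tool y yaw deg',np.degrees(yaw))
t=np.array([*r[0],0])-6*np.array([*ax,0])
cp,_=cv2.findContours(m.astype(np.uint8),0,1)
print(t)
t[2]=100;plan(t,down(yaw)); 
E
python3 -c "
import cv2;p=cv2.imread('pics/w5.png');cv2.imwrite('pics/w5c.png',cv2.resize(p[60:270,270:420],None,fx=2.8,fy=2.8))"
```

```text
17.06808913770135
((427.8023986816406, 120.63395690917969), (16.203292846679688, 148.63536071777344), 5.586304664611816) [[412.50476  193.81003 ]
 [426.9737    45.88058 ]
 [443.10004   47.457886]
 [428.6311   195.38733 ]]
axis [ 0.09734516 -0.9952507 ] tool y yaw deg 5.586313
[427.21832773 126.60546112   0.        ]
t 8.8 tcp [417.1  85.5 249.6] shift [0.75 0.35 3.  ] turn [-0.13 -0.1   0.01] F [-0.2 -1.1 -0.9] w 0.6 j [-0.08  0.09  1.73  0.01  1.35 -0.18]
```

View pics/w5c.png

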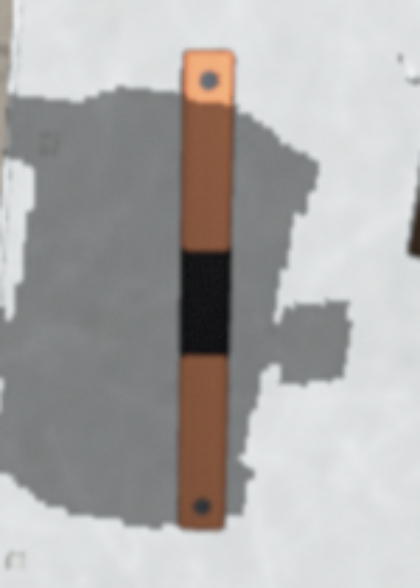

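servo_tool([
  {"dr": [-0.13, -0.1, 0], "delta_pos": [0.75, 0.35, 0.3], "hand": 0.5},
  {"dr": [0, 0, 0], "delta_pos": [0, 0, 0.9], "hand": 0.5},
  {"dr": [0, 0, 0], "delta_pos": [0, 0, 0.9], "hand": 0.5},
  {"dr": [0, 0, 0], "delta_pos": [0, 0, 0.7], "hand": 0.5},
  {"dr": [0, 0, 0], "delta_pos": [0, 0, 0], "hand": 0.5},
])

```text
time_s: 9.43
eef_pos: [432.3, 119.9, 104.0]
ee_rot: [0.001, 0.674, 0.738, -0.001]
force: [0.1, -0.6, -0.4]
grip_width: 0.499
```

```bash
python3 - <<'E'
from h import *
plan([427.2,126.6,4],down(np.deg2rad(5.6)))
E
```

```text
t 9.43 tcp [432.3 119.9 104. ] shift [ 0.15 -0.09  2.  ] turn [-0.    0.01 -0.04] F [ 0.1 -0.6 -0.4] w 0.499 j [ 0.01  0.3   1.88 -0.    0.96 -0.08]
```

servo_tool([
  {"dr": [0, 0, 0], "delta_pos": [0.15, -0.09, 0.6], "hand": 0.5},
  {"dr": [0, 0, 0], "delta_pos": [0, 0, 0.6], "hand": 0.5},
  {"dr": [0, 0, 0], "delta_pos": [0, 0, 0.5], "hand": 0.5},
  {"dr": [0, 0, 0], "delta_pos": [0, 0, 0.1], "hand": 0.5},
])

```text
time_s: 9.93
eef_pos: [432.3, 124.1, 16.8]
ee_rot: [0.004, 0.676, 0.737, 0.002]
force: [0.1, 0.9, 0.2]
grip_width: 0.501
```

```bash
python3 - <<'E'
from h import *
plan([427.2,126.6,4],down(np.deg2rad(5.6)))
E
```

```text
t 9.93 tcp [432.3 124.1  16.8] shift [ 0.06 -0.1   0.26] turn [ 0.05  0.02 -0.07] F [0.1 0.9 0.2] w 0.501 j [ 0.02  0.46  1.95 -0.    0.72 -0.06]
```

servo_tool([
  {"dr": [0.05, 0, -0.07], "delta_pos": [0.06, -0.1, 0.14], "hand": 0.5},
  {"dr": [0, 0, 0], "delta_pos": [0, -0.04, 0.1], "hand": 0.5},
  {"dr": [0, 0, 0], "delta_pos": [0, 0, 0], "hand": 0.5},
])

```text
time_s: 10.3
eef_pos: [426.6, 126.1, 6.6]
ee_rot: [0.003, 0.672, 0.741, 0.0]
force: [-0.1, -0.6, -0.1]
grip_width: 0.5
```

```bash
python3 - <<'E'
from h import *
plan([427.2,126.6,4],down(np.deg2rad(5.6)))
E
```

```text
t 10.3 tcp [426.6 126.1   6.6] shift [0.01 0.01 0.05] turn [0.02 0.02 0.  ] F [-0.1 -0.6 -0.1] w 0.5 j [ 0.03  0.48  1.96 -0.01  0.7  -0.07]
```

servo_tool([
  {"dr": [0.02, 0.02, 0], "delta_pos": [0, 0, 0.05], "hand": 0.2},
  {"dr": [0, 0, 0], "delta_pos": [0, 0, 0], "hand": 0.0},
  {"dr": [0, 0, 0], "delta_pos": [0, 0, 0], "hand": 0.0},
  {"dr": [0, 0, 0], "delta_pos": [0, 0, 0], "hand": 0.0},
  {"dr": [0, 0, 0], "delta_pos": [0, 0, 0], "hand": 0.0},
], squeeze=60)

```text
time_s: 10.92
eef_pos: [426.9, 126.2, 4.6]
ee_rot: [0.0, 0.672, 0.741, 0.0]
force: [-1.3, 0.4, -0.9]
grip_width: 0.168
```

```bash
python3 - <<'E'
from h import *
plan([427.2,126.6,250],down(np.deg2rad(5.6)))
E
```

```text
t 10.93 tcp [426.9 126.2   4.6] shift [ 0.01  0.01 -4.91] turn [0.01 0.   0.  ] F [-1.3  0.4 -0.9] w 0.168 j [ 0.02  0.48  1.96 -0.    0.7  -0.07]
```

servo_tool([
  {"dr": [0, 0, 0], "delta_pos": [0, 0, -0.5], "hand": 0.0},
  {"dr": [0, 0, 0], "delta_pos": [0, 0, -0.95], "hand": 0.0},
  {"dr": [0, 0, 0], "delta_pos": [0, 0, -0.95], "hand": 0.0},
  {"dr": [0, 0, 0], "delta_pos": [0, 0, -0.95], "hand": 0.0},
  {"dr": [0, 0, 0], "delta_pos": [0, 0, -0.95], "hand": 0.0},
  {"dr": [0, 0, 0], "delta_pos": [0, 0, -0.9], "hand": 0.0},
  {"dr": [0, 0, 0], "delta_pos": [0, 0, -0.2], "hand": 0.0},
])

```text
time_s: 11.8
eef_pos: [425.0, 126.1, 280.9]
ee_rot: [-0.002, 0.672, 0.741, -0.002]
force: [-0.4, 0.6, -3.3]
grip_width: 0.167
```

```bash
python3 - <<'E'
from h import *
plan(cw(-47,0,260),RD)
E
```

```text
t 11.8 tcp [425.  126.1 280.9] shift [-7.41  0.12  0.42] turn [-0.03  0.    1.78] F [-0.4  0.6 -3.3] w 0.167 j [ 0.02  0.1   1.63 -0.    1.42 -0.07]
```

servo_tool([
  {"dr": [0, 0, 0], "delta_pos": [-0.5, 0, 0], "hand": 0.0},
  {"dr": [0, 0, 0], "delta_pos": [-0.95, 0, 0], "hand": 0.0},
  {"dr": [0, 0, 0], "delta_pos": [-0.95, 0, 0], "hand": 0.0},
  {"dr": [0, 0, 0], "delta_pos": [-0.95, 0, 0], "hand": 0.0},
  {"dr": [0, 0, 0], "delta_pos": [-0.95, 0, 0], "hand": 0.0},
  {"dr": [0, 0, 0], "delta_pos": [-0.95, 0, 0], "hand": 0.0},
  {"dr": [0, 0, 0.6], "delta_pos": [-0.9, 0, 0], "hand": 0.0},
  {"dr": [0, 0, 0.6], "delta_pos": [-0.6, 0, 0], "hand": 0.0},
  {"dr": [0, 0, 0.6], "delta_pos": [-0.2, 0, 0], "hand": 0.0},
  {"dr": [0, 0, 0], "delta_pos": [0, 0, 0], "hand": 0.0},
])

```text
time_s: 13.05
eef_pos: [449.8, -229.0, 263.4]
ee_rot: [-0.014, 0.782, 0.624, -0.007]
force: [0.3, -0.4, -2.6]
grip_width: 0.173
```

```bash
python3 - <<'E'
from h import *
plan(cw(-47,0,110),RD)
p,d=capture('wrist');cv2.imwrite('pics/w6.png',p[:,:,::-1])
K,T=cal('wrist');np.savez('/tmp/w6.npz',p=p,d=d,K=K,T=T)
E
```

```text
t 13.05 tcp [ 449.8 -229.   263.4] shift [-0.2   0.48  3.05] turn [-0.17 -0.04 -0.06] F [ 0.3 -0.4 -2.6] w 0.173 j [-0.7   0.26  1.48 -0.01  1.43 -0.47]
```

View pics/w6.png

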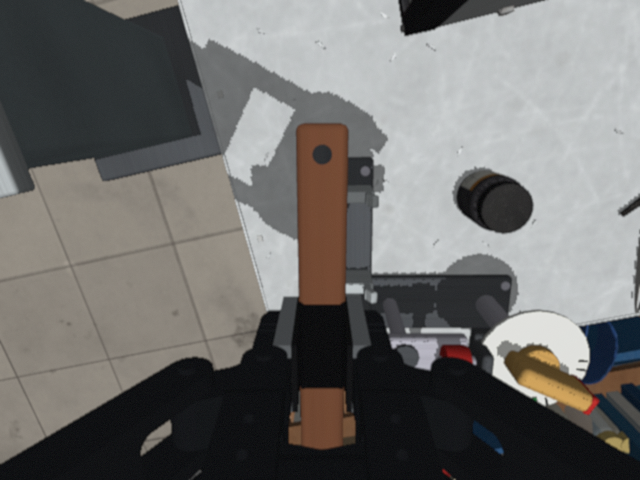

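servo_tool([
  {"dr": [-0.17, -0.04, -0.06], "delta_pos": [-0.2, 0.48, 0.2], "hand": 0.0},
  {"dr": [0, 0, 0], "delta_pos": [0, 0, 0.9], "hand": 0.0},
  {"dr": [0, 0, 0], "delta_pos": [0, 0, 0.9], "hand": 0.0},
  {"dr": [0, 0, 0], "delta_pos": [0, 0, 0.7], "hand": 0.0},
  {"dr": [0, 0, 0], "delta_pos": [0, 0, 0.1], "hand": 0.0},
])

```text
time_s: 13.72
eef_pos: [471.6, -239.2, 117.3]
ee_rot: [-0.001, 0.773, 0.635, 0.0]
force: [-0.3, 0.9, -2.9]
grip_width: 0.165
```

```bash
python3 - <<'E'
from h import *
plan(cw(-47,0,65),RD)
p,d=capture('wrist');cv2.imwrite('pics/w7.png',p[:,:,::-1])
K,T=cal('wrist');np.savez('/tmp/w7.npz',p=p,d=d,K=K,T=T)
W=cloud(K,T,d);C=(W-O)@np.c_[xc,yc,[0,0,1]]
q,r,s=pose();c=wc(q);print(c)
# bar tail top
m=(np.abs(C[...,2]-(c[2]+11))<12)&(np.abs(C[...,1])<20)&(C[...,0]<-60)&(C[...,0]>-135)
P=C[m];print('tail',len(P),P.min(0),P.max(0));
for a in (-110,-100,-90,-80,-70):
    k=P[np.abs(P[:,0]-a)<3];print(a,np.median(k,0).round(1))
rr=cv2.minAreaRect(P[:,:2].astype(np.float32));print(rr)
# saddle1 cheeks
m=(C[...,2]>62)&(C[...,2]<75)&(np.abs(C[...,1])<30)&(C[...,0]>-80)&(C[...,0]<-50)
P=C[m];print('sad',len(P), np.percentile(P,[2,50,98],axis=0).round(1) if len(P) else '')
E
```

```text
t 13.72 tcp [ 471.6 -239.2  117.3] shift [-0.07 -0.08  1.05] turn [-0.01 -0.01  0.1 ] F [-0.3  0.9 -2.9] w 0.165 j [-0.69  0.44  1.63  0.    1.07 -0.5 ]
[-50.40144577   4.48130325 118.14850465]
tail 10130 [-120.72513149   -8.5801052   121.37555198] [-60.03113436  18.87968649 141.13436641]
-110 [-110.     4.5  130.9]
-100 [-100.     4.4  130.8]
-90 [-90.    4.7 130.8]
-80 [-80.1   5.  130.8]
-70 [-70.    5.1 130.8]
((-90.37899017333984, 5.125395774841309), (60.68397903442383, 27.460351943969727), 0.047917433083057404)
sad 741 [[-68.8 -20.8  64.2]
 [-64.7 -13.6  71.7]
 [-59.4  21.4  74.1]]
```

View pics/w7.png

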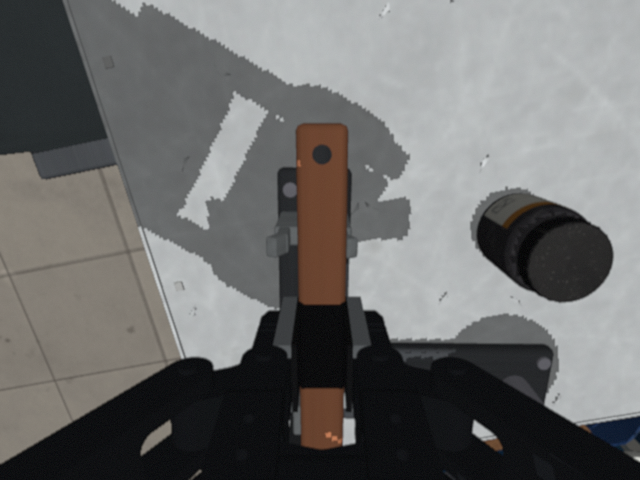

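servo_tool([
  {"dr": [0, 0, 0.1], "delta_pos": [-0.09, -0.09, 0.1], "hand": 0.0},
  {"dr": [0, 0, 0], "delta_pos": [0, 0, 0.3], "hand": 0.0},
  {"dr": [0, 0, 0], "delta_pos": [0, 0, 0.2], "hand": 0.0},
  {"dr": [0, 0, 0], "delta_pos": [0, 0, 0], "hand": 0.0},
])

```text
time_s: 14.28
eef_pos: [467.7, -244.1, 89.3]
ee_rot: [0.003, 0.778, 0.628, 0.001]
force: [-0.8, -0.3, -2.5]
grip_width: 0.167
```

```bash
python3 - <<'E'
from h import *
plan(cw(-46,0,54),RD);print(wc(pose()[0]))
E
```

```text
t 14.28 tcp [ 467.7 -244.1   89.3] shift [ 0.02 -0.03  0.71] turn [ 0.03  0.01 -0.  ] F [-0.8 -0.3 -2.5] w 0.167 j [-0.7   0.47  1.67  0.    0.99 -0.49]
[-45.07726024   1.23828153  89.34370087]
```

servo_tool([
  {"dr": [0.03, 0, 0], "delta_pos": [0.02, -0.03, 0.25], "hand": 0.0},
  {"dr": [0, 0, 0], "delta_pos": [0, 0, 0.2], "hand": 0.0},
  {"dr": [0, 0, 0], "delta_pos": [0, 0, 0.15], "hand": 0.0},
  {"dr": [0, 0, 0], "delta_pos": [0, 0, 0], "hand": 0.0},
])

```text
time_s: 14.78
eef_pos: [466.6, -242.8, 57.3]
ee_rot: [0.0, 0.778, 0.628, -0.001]
force: [-0.1, 0.4, -2.7]
grip_width: 0.173
```

```bash
python3 - <<'E'
from h import *
plan(cw(-46,0,54),RD);print(wc(pose()[0]))
E
```

```text
t 14.78 tcp [ 466.6 -242.8   57.3] shift [-0.    0.    0.07] turn [-0.    0.01 -0.  ] F [-0.1  0.4 -2.7] w 0.173 j [-0.7   0.52  1.69 -0.    0.93 -0.49]
[-46.13417787  -0.14382447  57.28544163]
```

Bar is between the cheeks with no contact force; I'll settle it onto the saddles.

servo_tool([
  {"dr": [0, 0, 0], "delta_pos": [0, 0, 0.06], "hand": 0.0},
  {"dr": [0, 0, 0], "delta_pos": [0, 0, 0.04], "hand": 0.0},
])

```text
time_s: 15.02
eef_pos: [467.0, -243.1, 54.4]
ee_rot: [0.001, 0.778, 0.628, -0.001]
force: [-11.4, 8.8, 31.7]
grip_width: 0.164
```

```bash
python3 - <<'E'
from h import *
plan(cw(-46,0,54),RD);print(wc(pose()[0]))
E
```

```text
t 15.03 tcp [ 467.  -243.1   54.4] shift [ 0.   -0.01  0.01] turn [0.   0.01 0.  ] F [-11.4   8.8  31.7] w 0.164 j [-0.7   0.53  1.69 -0.    0.92 -0.49]
[-45.90398994   0.28721753  54.38823185]
```

servo_tool([
  {"dr": [0, 0, 0], "delta_pos": [0, 0, -0.02], "hand": 0.0},
  {"dr": [0, 0, 0], "delta_pos": [-0.2, 0, 0], "hand": 0.0},
  {"dr": [0, 0, 0], "delta_pos": [-0.2, 0, 0], "hand": 0.0},
  {"dr": [0, 0, 0], "delta_pos": [-0.15, 0, 0], "hand": 0.0},
  {"dr": [0, 0, 0], "delta_pos": [0, 0, 0], "hand": 0.0},
])

```text
time_s: 15.65
eef_pos: [460.9, -272.7, 55.8]
ee_rot: [0.002, 0.778, 0.628, -0.001]
force: [-1.1, -0.4, -3.4]
grip_width: 0.163
```

```bash
python3 - <<'E'
from h import *
plan(cw(-10,0,55),RD);print(wc(pose()[0]))
E
```

```text
t 15.65 tcp [ 460.9 -272.7   55.8] shift [-0.11 -0.01  0.02] turn [ 0.01  0.02 -0.  ] F [-1.1 -0.4 -3.4] w 0.163 j [-0.75  0.54  1.67 -0.    0.93 -0.54]
[-15.6662026    0.57893283  55.79703419]
```

servo_tool([
  {"dr": [0, 0, 0], "delta_pos": [-0.08, -0.01, 0.01], "hand": 0.0},
  {"dr": [0, 0, 0], "delta_pos": [-0.05, 0, 0], "hand": 0.0},
  {"dr": [0, 0, 0], "delta_pos": [-0.03, 0, 0], "hand": 0.0},
])

```text
time_s: 16.02
eef_pos: [458.5, -279.5, 54.9]
ee_rot: [0.0, 0.778, 0.628, 0.0]
force: [3.3, 9.6, -0.8]
grip_width: 0.169
```

```bash
python3 - <<'E'
from h import *
plan(cw(-10,0,55),RD);print(wc(pose()[0]))
E
```

```text
t 16.02 tcp [ 458.5 -279.5   54.9] shift [ 0.03  0.01 -0.  ] turn [ 0.  0. -0.] F [ 3.3  9.6 -0.8] w 0.169 j [-0.77  0.54  1.66 -0.    0.94 -0.55]
[-8.52720502 -0.29073813 54.90083174]
```

servo_tool([
  {"dr": [0, 0, 0], "delta_pos": [-0.04, 0, 0], "hand": 0.0},
  {"dr": [0, 0, 0], "delta_pos": [0, 0, 0], "hand": 0.0},
])

```text
time_s: 16.27
eef_pos: [458.7, -279.1, 54.9]
ee_rot: [-0.001, 0.778, 0.628, 0.001]
force: [0.1, -0.5, -2.9]
grip_width: 0.167
```

```bash
python3 - <<'E'
from h import *
plan(cw(-10,0,55),RD);print(wc(pose()[0]))
p,d=capture('wrist');cv2.imwrite('pics/w8.png',p[:,:,::-1])
K,T=cal('wrist')
W=cloud(K,T,d);C=(W-O)@np.c_[xc,yc,[0,0,1]]
m=(np.abs(C[...,2]-67)<4)&(np.abs(C[...,1])<10)&(C[...,0]<-30)&(C[...,0]>-135)
P=C[m];print('tail',len(P),np.percentile(P,[.5,50,99],axis=0).round(1))
E
```

```text
t 16.27 tcp [ 458.7 -279.1   54.9] shift [ 0.02  0.   -0.  ] turn [ 0.   -0.02 -0.  ] F [ 0.1 -0.5 -2.9] w 0.167 j [-0.77  0.54  1.66  0.    0.94 -0.56]
[-8.90403294 -0.23549331 54.8959662 ]
tail 7720 [[-78.9  -7.3  65.3]
 [-56.4   0.4  67.6]
 [-30.5   8.3  69.1]]
```

View pics/w8.png

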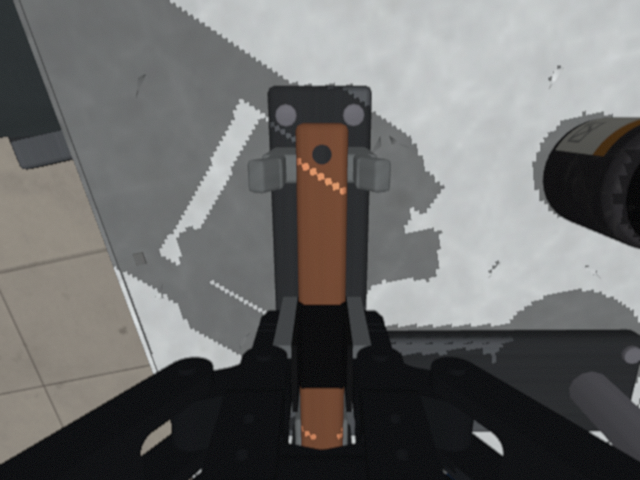

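servo_tool([
  {"dr": [0, 0, 0], "delta_pos": [0, 0, 0], "hand": 0.4},
  {"dr": [0, 0, 0], "delta_pos": [0, 0, 0], "hand": 0.4},
  {"dr": [0, 0, 0], "delta_pos": [0, 0, -0.3], "hand": 0.4},
  {"dr": [0, 0, 0], "delta_pos": [0.2, 0, -0.6], "hand": 0.4},
  {"dr": [0, 0, 0], "delta_pos": [0.1, 0, -0.9], "hand": 0.4},
  {"dr": [0, 0, 0], "delta_pos": [0, 0, -0.9], "hand": 0.4},
  {"dr": [0, 0, 0], "delta_pos": [0, 0, -0.9], "hand": 0.4},
  {"dr": [0, 0, 0], "delta_pos": [0, 0, -0.4], "hand": 0.4},
  {"dr": [0, 0, 0], "delta_pos": [0, 0, 0], "hand": 0.4},
])

```text
time_s: 17.45
eef_pos: [461.3, -265.5, 269.4]
ee_rot: [0.004, 0.778, 0.628, 0.002]
force: [1.1, -0.3, -0.4]
grip_width: 0.4
```

```bash
python3 - <<'E'
from h import *
z=np.load('/tmp/w4.npz');C=(cloud(z['K'],z['T'],z['d'])-O)@np.c_[xc,yc,[0,0,1]]
for y in range(84,124,4):
    m=(np.abs(C[...,0]-50)<20)&(np.abs(C[...,1]-y)<2)&(C[...,2]<145)&(C[...,2]>60);print(y,np.percentile(C[m][:,2],[5,50,98]).round(0) if m.any() else '')
plan(cw(-10,100,240),RD);
p,d=capture('wrist');cv2.imwrite('pics/w9.png',p[:,:,::-1])
K,T=cal('wrist')
W=cloud(K,T,d);C=(W-O)@np.c_[xc,yc,[0,0,1]]
m=(np.abs(C[...,2]-66)<4)&(np.abs(C[...,1])<9)&(C[...,0]<35)&(C[...,0]>-135)
P=C[m];print('bar',len(P),np.percentile(P,[.5,50,99.5],axis=0).round(1))
E
```

```text
84 [108. 133. 141.]
88 [107. 120. 124.]
92 [108. 133. 136.]
96 [111. 134. 136.]
100 [117. 118. 135.]
104 [116. 117. 119.]
108 [116. 118. 142.]
112 [116. 117. 142.]
116 [116. 117. 142.]
120 [116. 118. 142.]
t 17.45 tcp [ 461.3 -265.5  269.4] shift [-0.25  2.01  0.6 ] turn [ 0.05  0.01 -0.  ] F [ 1.1 -0.3 -0.4] w 0.4 j [-0.74  0.3   1.42  0.    1.42 -0.53]
bar 2640 [[-79.1  -8.1  63.5]
 [-26.1   0.2  66.1]
 [ 34.1   8.   68.2]]
```

View pics/w9.png

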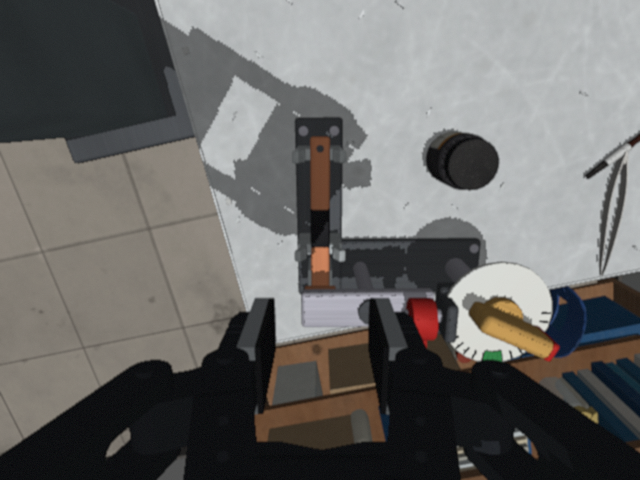

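```bash
python3 - <<'E'
from h import *
plan(cw(50,135,230),down(TH+1.138)); print(cw(50,135,230))
E
```

```text
t 17.5 tcp [ 461.2 -265.3  268.4] shift [-1.46  2.71  0.79] turn [ 0.03  0.03 -6.52] F [-0.9 -0.1  0.1] w 0.399 j [-0.74  0.3   1.42  0.    1.42 -0.53]
[ 578.38490591 -365.29964224  230.        ]
```

servo_tool([
  {"dr": [0, 0, 0], "delta_pos": [-0.4, 0.7, 0], "hand": 0.4},
  {"dr": [0, 0, 0], "delta_pos": [-0.5, 0.95, 0], "hand": 0.4},
  {"dr": [0, 0, 0], "delta_pos": [-0.5, 0.95, 0], "hand": 0.4},
  {"dr": [0, 0, -0.95], "delta_pos": [0, 0, 0], "hand": 0.4},
  {"dr": [0, 0, -0.95], "delta_pos": [0, 0, 0], "hand": 0.4},
  {"dr": [0, 0, -0.95], "delta_pos": [0, 0, 0], "hand": 0.4},
  {"dr": [0, 0, -0.95], "delta_pos": [0, 0, 0], "hand": 0.4},
  {"dr": [0, 0, -0.95], "delta_pos": [0, 0, 0], "hand": 0.4},
  {"dr": [0, 0, -0.95], "delta_pos": [0, 0, 0], "hand": 0.4},
  {"dr": [0, 0, -0.5], "delta_pos": [0, 0, 0], "hand": 0.4},
  {"dr": [0, 0, 0], "delta_pos": [0, 0, 0], "hand": 0.4},
])

```text
time_s: 18.88
eef_pos: [573.8, -362.8, 250.3]
ee_rot: [-0.009, 0.328, 0.945, 0.005]
force: [0.8, -0.4, 0.0]
grip_width: 0.397
```

```bash
python3 - <<'E'
from h import *
plan(cw(50,135,180),down(TH+1.138))
p,d=capture('wrist');cv2.imwrite('pics/w10.png',p[:,:,::-1])
K,T=cal('wrist');print(wing(p,d,K,T))
E
```

```text
t 18.88 tcp [ 573.8 -362.8  250.3] shift [-0.13  0.01  1.4 ] turn [ 0.02 -0.12 -0.13] F [ 0.8 -0.4  0. ] w 0.397 j [-0.74  0.68  0.88  0.    1.6  -1.64]
(array([ 49.93442637, 134.19988503]), ((50.577972412109375, 135.6382598876953), (57.420387268066406, 14.080449104309082), 65.44892120361328), np.float32(-1.1422992), np.float32(1.9992936), 2211)
```

View pics/w10.png

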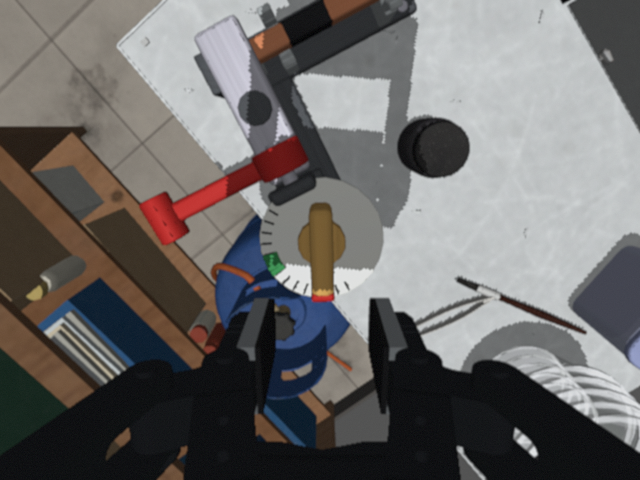

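servo_tool([
  {"dr": [0, -0.12, -0.13], "delta_pos": [-0.12, 0, 0.4], "hand": 0.4},
  {"dr": [0, 0, 0], "delta_pos": [0, 0, 0.7], "hand": 0.4},
  {"dr": [0, 0, 0], "delta_pos": [0, 0, 0.4], "hand": 0.4},
  {"dr": [0, 0, 0], "delta_pos": [0, 0, 0], "hand": 0.4},
])

```text
time_s: 19.42
eef_pos: [578.0, -365.9, 171.4]
ee_rot: [-0.0, 0.321, 0.947, 0.002]
force: [-0.6, -0.7, 0.3]
grip_width: 0.398
```

```bash
python3 - <<'E'
from h import *
plan(cw(50.3,135.3,130),down(TH+1.14))
E
```

```text
t 19.43 tcp [ 578.  -365.9  171.4] shift [-0.01  0.01  0.83] turn [ 0.02 -0.01 -0.06] F [-0.6 -0.7  0.3] w 0.398 j [-0.74  0.72  1.02  0.    1.4  -1.65]
```

servo_tool([
  {"dr": [0, 0, -0.06], "delta_pos": [-0.01, 0.01, 0.5], "hand": 0.4},
  {"dr": [0, 0, 0], "delta_pos": [0, 0, 0.35], "hand": 0.4},
  {"dr": [0, 0, 0], "delta_pos": [0, 0, 0], "hand": 0.0},
  {"dr": [0, 0, 0], "delta_pos": [0, 0, 0], "hand": 0.0},
  {"dr": [0, 0, 0], "delta_pos": [0, 0, 0], "hand": 0.0},
  {"dr": [0, 0, 0], "delta_pos": [0, 0, 0], "hand": 0.0},
], squeeze=40)

```text
time_s: 20.18
eef_pos: [579.3, -366.7, 130.8]
ee_rot: [0.001, 0.318, 0.948, 0.001]
force: [0.0, -1.7, -5.6]
grip_width: 0.152
```

```bash
python3 - <<'E'
from h import *
plan(cw(50.3,135.3,130),down(TH))
E
```

```text
t 20.18 tcp [ 579.3 -366.7  130.8] shift [0.02 0.01 0.02] turn [0.02 0.   6.51] F [ 0.  -1.7 -5.6] w 0.152 j [-0.74  0.75  1.07  0.    1.32 -1.66]
```

servo_tool([
  {"dr": [0, 0, 0.5], "delta_pos": [0, 0, 0], "hand": 0.0},
  {"dr": [0, 0, 0.8], "delta_pos": [0, 0, 0], "hand": 0.0},
  {"dr": [0, 0, 0.8], "delta_pos": [0, 0, 0], "hand": 0.0},
  {"dr": [0, 0, 0.8], "delta_pos": [0, 0, 0], "hand": 0.0},
  {"dr": [0, 0, 0.8], "delta_pos": [0, 0, 0], "hand": 0.0},
  {"dr": [0, 0, 0.8], "delta_pos": [0, 0, 0], "hand": 0.0},
])

```text
time_s: 20.92
eef_pos: [578.1, -367.5, 130.8]
ee_rot: [0.0, 0.666, 0.746, 0.0]
force: [-3.0, -0.3, -5.6]
grip_width: 0.15
```

```bash
python3 - <<'E'
from h import *
plan(cw(50.3,135.3,130),down(TH))
E
```

```text
t 20.93 tcp [ 578.1 -367.5  130.8] shift [0.04 0.01 0.02] turn [ 0.   -0.    1.87] F [-3.  -0.3 -5.6] w 0.15 j [-0.74  0.75  1.07  0.    1.32 -0.85]
```

servo_tool([
  {"dr": [0, 0, 0.8], "delta_pos": [0.02, 0, 0], "hand": 0.0},
  {"dr": [0, 0, 0.8], "delta_pos": [0, 0, 0], "hand": 0.0},
  {"dr": [0, 0, 0.25], "delta_pos": [0, 0, 0], "hand": 0.0},
  {"dr": [0, 0, 0], "delta_pos": [0, 0, 0], "hand": 0.0},
])

```text
time_s: 21.42
eef_pos: [577.5, -367.5, 130.8]
ee_rot: [0.0, 0.781, 0.624, -0.001]
force: [0.1, -0.1, -5.7]
grip_width: 0.153
```

```bash
python3 - <<'E'
from h import *
plan(cw(50.3,135.3,130),down(TH))
E
```

```text
t 21.43 tcp [ 577.5 -367.5  130.8] shift [0.04 0.01 0.02] turn [ 0.    0.01 -0.05] F [ 0.1 -0.1 -5.7] w 0.153 j [-0.74  0.75  1.07 -0.    1.32 -0.51]
```

servo_tool([
  {"dr": [0, 0, 0], "delta_pos": [0, 0, 0], "hand": 0.35},
  {"dr": [0, 0, 0], "delta_pos": [0, 0, 0], "hand": 0.35},
  {"dr": [0, 0, 0], "delta_pos": [0, 0, -0.4], "hand": 0.35},
  {"dr": [0, 0, 0], "delta_pos": [0, 0, -0.8], "hand": 0.4},
  {"dr": [0, 0, 0], "delta_pos": [0.1, -0.2, -0.9], "hand": 0.6},
  {"dr": [0, 0, 0], "delta_pos": [0.1, -0.2, -0.4], "hand": 0.6},
  {"dr": [0, 0, 0], "delta_pos": [0, 0, 0], "hand": 0.6},
])

```text
time_s: 22.3
eef_pos: [560.5, -352.4, 262.5]
ee_rot: [0.003, 0.78, 0.626, 0.001]
force: [-0.4, 0.1, -1.2]
grip_width: 0.596
```

```bash
python3 - <<'E'
from h import *
plan(cw(132,75,200),RD)
p,d=capture('wrist');cv2.imwrite('pics/w11.png',p[:,:,::-1])
K,T=cal('wrist');print(wing(p,d,K,T))
P=redpts(p,d,K,T)
for lo,hi in ((65,75),(85,95),(105,115),(122,142)):
    q=P[(P[:,0]>lo)&(P[:,0]<hi)];print(lo,len(q),np.round(np.median(q,0),1),np.round(np.percentile(q,98,axis=0),1)) if len(q) else 0
W=cloud(K,T,d);C=(W-O)@np.c_[xc,yc,[0,0,1]]
m=(np.abs(C[...,2]-66)<4)&(np.abs(C[...,1])<9)&(C[...,0]<35)&(C[...,0]>-135)
P=C[m];print('bar',len(P),np.percentile(P,[.5,50,99.5],axis=0).round(1))
E
```

```text
t 22.3 tcp [ 560.5 -352.4  262.5] shift [-1.82 -0.79  1.25] turn [ 0.03  0.02 -0.03] F [-0.4  0.1 -1.2] w 0.596 j [-0.74  0.61  0.96 -0.    1.56 -0.52]
(array([ 49.13584489, 134.75794464]), ((50.51557159423828, 135.1865997314453), (14.244033813476562, 57.1285514831543), 89.35621643066406), np.float32(-3.1303568), np.float32(0.011235952), 2034)
65 192 [ 70.5  76.  121.2] [ 74.7  81.  123.1]
85 222 [ 89.7  75.8 124. ] [ 94.7  81.2 125.6]
105 226 [109.8  76.  126.8] [114.9  81.6 128.4]
122 873 [128.2  78.1 133.8] [138.9  90.5 136.1]
bar 3339 [[-79.   -7.4  62.3]
 [-26.2   1.3  66.1]
 [ 34.4   8.7  68.2]]
```

View pics/w11.png

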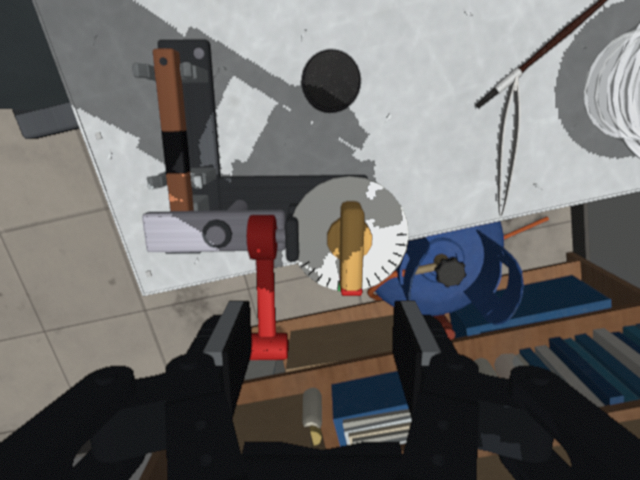

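servo_tool([
  {"dr": [0, 0, 0], "delta_pos": [-0.6, -0.25, 0], "hand": 0.6},
  {"dr": [0, 0, 0], "delta_pos": [-0.65, -0.3, 0.3], "hand": 0.6},
  {"dr": [0, 0, 0], "delta_pos": [-0.5, -0.2, 0.5], "hand": 0.6},
  {"dr": [0, 0, 0], "delta_pos": [0, 0, 0.5], "hand": 0.6},
  {"dr": [0, 0, 0], "delta_pos": [0, 0, 0], "hand": 0.6},
])

```text
time_s: 22.98
eef_pos: [502.2, -430.7, 183.6]
ee_rot: [-0.005, 0.78, 0.626, 0.0]
force: [0.6, -0.2, -1.1]
grip_width: 0.6
```

```bash
python3 - <<'E'
from h import *
plan(cw(131,75.3,108),RD)
E
```

```text
t 22.98 tcp [ 502.2 -430.7  183.6] shift [-0.03  0.03  1.51] turn [-0.04 -0.04 -0.03] F [ 0.6 -0.2 -1.1] w 0.6 j [-0.89  0.66  1.09  0.    1.4  -0.67]
```

servo_tool([
  {"dr": [-0.04, -0.04, -0.03], "delta_pos": [-0.03, 0.03, 0.5], "hand": 0.6},
  {"dr": [0, 0, 0], "delta_pos": [0, 0, 0.6], "hand": 0.6},
  {"dr": [0, 0, 0], "delta_pos": [0, 0, 0.4], "hand": 0.6},
  {"dr": [0, 0, 0], "delta_pos": [0, 0, 0], "hand": 0.0},
  {"dr": [0, 0, 0], "delta_pos": [0, 0, 0], "hand": 0.0},
  {"dr": [0, 0, 0], "delta_pos": [0, 0, 0], "hand": 0.0},
  {"dr": [0, 0, 0], "delta_pos": [0, 0, 0], "hand": 0.0},
], squeeze=40)

```text
time_s: 23.85
eef_pos: [502.9, -431.8, 108.6]
ee_rot: [-0.002, 0.778, 0.628, -0.001]
force: [-2.8, 1.6, -4.8]
grip_width: 0.342
```

```bash
python3 - <<'E'
from h import *
plan(cw(131,75.3,108),RD);c=wc(pose()[0]);off=125.6-c[2];print('off',off)
arc(-0.05,14,114,off)
E
```

```text
t 23.85 tcp [ 502.9 -431.8  108.6] shift [-0.    0.    0.01] turn [-0.03 -0.    0.01] F [-2.8  1.6 -4.8] w 0.342 j [-0.88  0.72  1.18 -0.    1.24 -0.67]
off 17.044616389381403
lever est 2.999 rad 81.8 clamp tcp [131.   75.2 108.6]
2.78 [ 0.08 -0.   -0.35]
2.56 [ 0.16  0.   -0.32]
2.35 [ 0.23  0.   -0.28]
2.13 [ 0.28  0.   -0.22]
1.91 [ 0.32  0.   -0.15]
1.69 [ 0.35  0.   -0.08]
1.47 [ 0.36  0.   -0.  ]
1.26 [0.35 0.   0.07]
1.04 [0.33 0.   0.15]
0.82 [0.29 0.   0.21]
0.6 [0.23 0.   0.27]
0.39 [0.17 0.   0.31]
0.17 [0.1  0.   0.34]
-0.05 [0.02 0.   0.36]
```

servo_tool([
  {"dr": [0, 0, 0], "delta_pos": [0.08, 0, -0.35], "hand": 0.0},
  {"dr": [0, 0, 0], "delta_pos": [0.16, 0, -0.32], "hand": 0.0},
  {"dr": [0, 0, 0], "delta_pos": [0.23, 0, -0.28], "hand": 0.0},
  {"dr": [0, 0, 0], "delta_pos": [0.28, 0, -0.22], "hand": 0.0},
])

```text
time_s: 24.35
eef_pos: [510.9, -392.0, 169.6]
ee_rot: [-0.004, 0.777, 0.629, -0.002]
force: [-1.4, 0.7, -13.8]
grip_width: 0.343
```

```bash
python3 - <<'E'
from h import *
plan([0,0,0],RD);arc(-0.05,11,114,17)
E
```

```text
t 24.35 tcp [ 510.9 -392.   169.6] shift [  5.52 -11.6    3.51] turn [-0.05 -0.02  0.01] F [ -1.4   0.7 -13.8] w 0.343 j [-0.83  0.63  1.18 -0.    1.34 -0.62]
lever est 2.077 rad 83.1 clamp tcp [ 90.3  74.7 169.6]
1.88 [ 0.3   0.01 -0.11]
1.69 [ 0.31  0.   -0.07]
1.5 [ 0.32  0.   -0.01]
1.3 [0.31 0.   0.05]
1.11 [0.3  0.   0.11]
0.92 [0.27 0.   0.17]
0.72 [0.23 0.   0.22]
0.53 [0.19 0.   0.26]
0.34 [0.13 0.   0.29]
0.14 [0.08 0.   0.31]
-0.05 [0.01 0.   0.32]
```

servo_tool([
  {"dr": [0.05, 0.02, 0], "delta_pos": [0.3, 0.01, -0.11], "hand": 0.0},
  {"dr": [0, 0, 0], "delta_pos": [0.31, 0, -0.07], "hand": 0.0},
  {"dr": [0, 0, 0], "delta_pos": [0.32, 0, -0.01], "hand": 0.0},
  {"dr": [0, 0, 0], "delta_pos": [0.31, 0, 0.05], "hand": 0.0},
])

```text
time_s: 24.85
eef_pos: [523.8, -330.8, 181.0]
ee_rot: [-0.006, 0.778, 0.628, -0.007]
force: [-4.1, -5.8, -9.6]
grip_width: 0.338
```

```bash
python3 - <<'E'
from h import *
plan([0,0,0],RD);arc(-0.05,7,114,17)
E
```

```text
t 24.85 tcp [ 523.8 -330.8  181. ] shift [  4.28 -11.57   3.81] turn [-0.1   0.02  0.01] F [-4.1 -5.8 -9.6] w 0.338 j [-0.75  0.57  1.25 -0.01  1.34 -0.53]
lever est 1.313 rad 86.9 clamp tcp [ 27.8  74.4 181. ]
1.12 [0.27 0.01 0.21]
0.92 [0.27 0.   0.17]
0.73 [0.23 0.   0.22]
0.53 [0.19 0.   0.26]
0.34 [0.13 0.   0.29]
0.14 [0.08 0.   0.31]
-0.05 [0.02 0.   0.32]
```

servo_tool([
  {"dr": [-0.1, 0, 0], "delta_pos": [0.24, 0.01, 0.23], "hand": 0.0},
  {"dr": [0, 0, 0], "delta_pos": [0.24, 0, 0.2], "hand": 0.0},
  {"dr": [0, 0, 0], "delta_pos": [0.21, 0, 0.23], "hand": 0.0},
])

```text
time_s: 25.22
eef_pos: [531.9, -297.0, 160.3]
ee_rot: [0.008, 0.778, 0.629, -0.003]
force: [-11.1, 2.8, 8.7]
grip_width: 0.338
```

```bash
python3 - <<'E'
from h import *
plan([0,0,0],RD);arc(-0.05,4,114,17)
E
```

```text
t 25.23 tcp [ 531.9 -297.   160.3] shift [  3.63 -11.67   3.05] turn [0.05 0.09 0.01] F [-11.1   2.8   8.7] w 0.338 j [-0.7   0.55  1.34 -0.01  1.24 -0.48]
lever est 0.838 rad 85.2 clamp tcp [ -7.   75.1 160.3]
0.62 [ 0.2  -0.    0.32]
0.39 [0.18 0.   0.32]
0.17 [0.1  0.   0.35]
-0.05 [0.02 0.   0.36]
```

servo_tool([
  {"dr": [0, 0, 0], "delta_pos": [0.18, 0, 0.32], "hand": 0.0},
  {"dr": [0, 0, 0], "delta_pos": [0.16, 0, 0.32], "hand": 0.0},
  {"dr": [0, 0, 0], "delta_pos": [0.1, 0, 0.33], "hand": 0.0},
])

```text
time_s: 25.6
eef_pos: [537.2, -272.7, 121.3]
ee_rot: [0.011, 0.777, 0.63, -0.004]
force: [-10.6, 4.4, 7.6]
grip_width: 0.34
```

```bash
python3 - <<'E'
from h import *
plan([0,0,0],RD);arc(-0.05,2,114,17)
E
```

```text
t 25.6 tcp [ 537.2 -272.7  121.3] shift [  3.16 -11.67   2.23] turn [0.07 0.11 0.03] F [-10.6   4.4   7.6] w 0.34 j [-0.66  0.57  1.41 -0.01  1.14 -0.45]
lever est 0.288 rad 85.4 clamp tcp [-31.8  75.2 121.3]
0.12 [-0.01 -0.    0.29]
-0.05 [0.01 0.   0.28]
```

servo_tool([
  {"dr": [0, 0, 0], "delta_pos": [0, 0, 0.28], "hand": 0.0},
  {"dr": [0, 0, 0], "delta_pos": [0, 0, 0.18], "hand": 0.0},
  {"dr": [0, 0, 0], "delta_pos": [0, 0, 0.1], "hand": 0.0},
])

```text
time_s: 25.98
eef_pos: [537.8, -269.4, 100.3]
ee_rot: [0.011, 0.776, 0.631, -0.004]
force: [-10.9, 2.0, 8.4]
grip_width: 0.342
```

```bash
python3 - <<'E'
from h import *
plan([0,0,0],RD);arc(-0.05,2,114,17)
E
```

```text
t 25.98 tcp [ 537.8 -269.4  100.3] shift [  3.13 -11.65   1.8 ] turn [0.07 0.12 0.05] F [-10.9   2.    8.4] w 0.342 j [-0.65  0.59  1.43 -0.01  1.1  -0.44]
lever est 0.039 rad 85.2 clamp tcp [-35.2  75.1 100.3]
-0.01 [-0.06 -0.    0.08]
-0.05 [-0.    0.    0.07]
```

servo_tool([
  {"dr": [0, 0, 0], "delta_pos": [0, 0, 0.12], "hand": 0.0},
  {"dr": [0, 0, 0], "delta_pos": [0, 0, 0.12], "hand": 0.0},
])

```text
time_s: 26.22
eef_pos: [538.0, -269.1, 93.6]
ee_rot: [0.013, 0.775, 0.631, -0.005]
force: [-8.6, 2.4, 8.3]
grip_width: 0.338
```

```bash
python3 - <<'E'
from h import *
plan([0,0,0],RD);arc(-0.05,2,114,17)
E
```

```text
t 26.23 tcp [ 538.  -269.1   93.6] shift [  3.13 -11.65   1.64] turn [0.08 0.14 0.05] F [-8.6  2.4  8.3] w 0.338 j [-0.65  0.6   1.44 -0.02  1.08 -0.44]
lever est -0.04 rad 85.6 clamp tcp [-35.5  75.2  93.6]
-0.04 [-0.07 -0.    0.01]
-0.05 [-0.    0.    0.01]
```

servo_tool([
  {"dr": [0, 0, 0], "delta_pos": [0, 0, 0.12], "hand": 0.0},
  {"dr": [0, 0, 0], "delta_pos": [0, 0, 0.1], "hand": 0.0},
])

```text
time_s: 26.48
eef_pos: [538.0, -269.1, 87.8]
ee_rot: [0.015, 0.775, 0.632, -0.006]
force: [-10.5, 1.9, 8.5]
grip_width: 0.338
```

```bash
python3 - <<'E'
from h import *
plan([0,0,0],RD);arc(-0.05,2,114,17)
p,d=capture('wrist');cv2.imwrite('pics/w12.png',p[:,:,::-1])
K,T=cal('wrist');P=redpts(p,d,K,T)
for lo in range(-45,60,10):
    q=P[(P[:,0]>lo)&(P[:,0]<lo+10)];print(lo,len(q),np.round(np.median(q,0),1)) if len(q) else 0
E
```

```text
t 26.48 tcp [ 538.  -269.1   87.8] shift [  3.15 -11.65   1.5 ] turn [0.09 0.16 0.06] F [-10.5   1.9   8.5] w 0.338 j [-0.65  0.61  1.45 -0.02  1.06 -0.44]
lever est -0.108 rad 86.0 clamp tcp [-35.5  75.2  87.8]
-0.08 [-0.07 -0.   -0.06]
-0.05 [ 0.    0.   -0.05]
-45 4207 [-39.   74.9 127.3]
-35 2791 [-31.3  74.6 131.2]
-25 561 [-18.1  74.8 125. ]
-15 384 [-12.9  75.1 124.3]
```

View pics/w12.png

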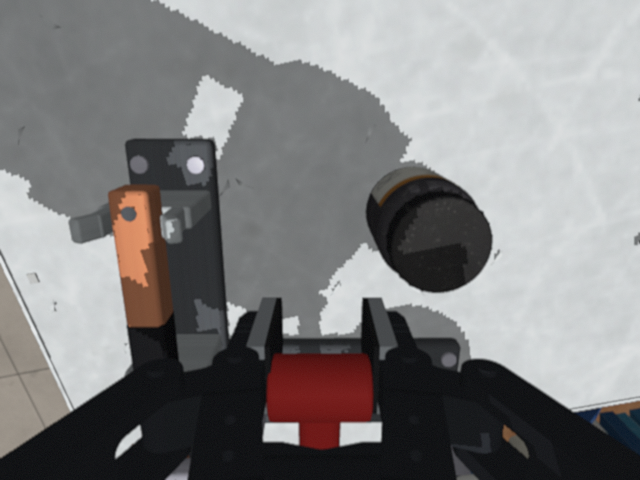

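The fingers slid down the barrel and the lever is still about 5° short of closed (barrel top at 131 mm, it should be 124 mm). I'll release, shut the fingers and press the barrel down from above.

servo_tool([
  {"dr": [0, 0, 0], "delta_pos": [0, 0, 0], "hand": 0.6},
  {"dr": [0, 0, 0], "delta_pos": [0, 0, 0], "hand": 0.6},
  {"dr": [0.09, 0.16, 0.06], "delta_pos": [0, 0, -0.4], "hand": 0.6},
  {"dr": [0, 0, 0], "delta_pos": [-0.07, 0, -0.7], "hand": 0.6},
  {"dr": [0, 0, 0], "delta_pos": [0, 0, -0.6], "hand": 0.3},
  {"dr": [0, 0, 0], "delta_pos": [0, 0, 0], "hand": 0.0},
  {"dr": [0, 0, 0], "delta_pos": [0, 0, 0], "hand": 0.0},
  {"dr": [0, 0, 0], "delta_pos": [0, 0, 0], "hand": 0.0},
])

```text
time_s: 27.52
eef_pos: [540.5, -270.4, 179.7]
ee_rot: [0.004, 0.778, 0.628, 0.003]
force: [-0.4, -0.1, -0.1]
grip_width: -0.002
```

```bash
python3 - <<'E'
from h import *
plan(cw(-33,75,135),RD)
p,d=capture('wrist');cv2.imwrite('pics/w13.png',p[:,:,::-1])
K,T=cal('wrist');P=redpts(p,d,K,T)
for lo in range(-45,60,10):
    q=P[(P[:,0]>lo)&(P[:,0]<lo+10)];print(lo,len(q),np.round(np.median(q,0),1)) if len(q) else 0
E
```

```text
t 27.52 tcp [ 540.5 -270.4  179.7] shift [-0.03 -0.07  0.89] turn [0.06 0.01 0.  ] F [-0.4 -0.1 -0.1] w -0.002 j [-0.66  0.52  1.33  0.    1.28 -0.45]
-45 982 [-38.3  74.5 128.3]
-35 1090 [-30.6  75.1 131.1]
-25 236 [-22.7  75.7 126.9]
-15 1 [-14.3  68.7 121.6]
45 50 [ 53.4  79.3 122.5]
55 56 [ 58.6  79.  120.2]
```

View pics/w13.png

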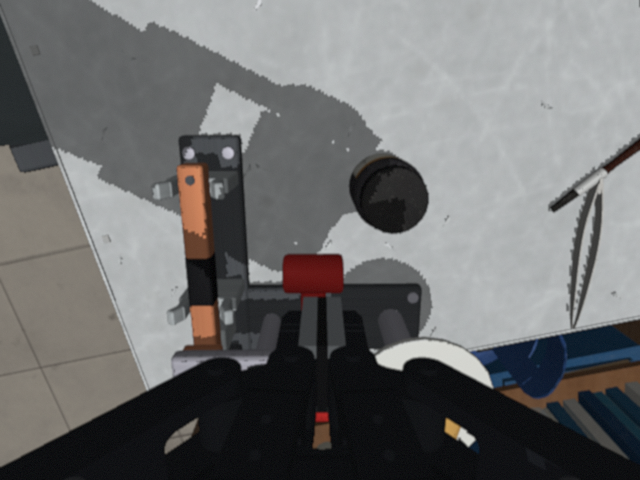

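servo_tool([
  {"dr": [0.06, 0, 0], "delta_pos": [-0.03, -0.07, 0.5], "hand": 0.0},
  {"dr": [0, 0, 0], "delta_pos": [0, 0, 0.3], "hand": 0.0},
  {"dr": [0, 0, 0], "delta_pos": [0, 0, 0.1], "hand": 0.0},
  {"dr": [0, 0, 0], "delta_pos": [0, 0, 0.12], "hand": 0.0},
])

```text
time_s: 28.08
eef_pos: [537.1, -270.9, 126.2]
ee_rot: [-0.0, 0.778, 0.628, -0.001]
force: [-0.3, 2.0, 2.1]
grip_width: -0.001
```

```bash
python3 - <<'E'
from h import *
plan(cw(-33,75,123),RD)
E
```

```text
t 28.07 tcp [ 537.1 -270.9  126.2] shift [-0.01  0.01  0.06] turn [-0.01  0.    0.  ] F [-0.3  2.   2.1] w -0.001 j [-0.66  0.57  1.39 -0.    1.18 -0.45]
```

servo_tool([
  {"dr": [0, 0, 0], "delta_pos": [0, 0, 0.08], "hand": 0.0},
  {"dr": [0, 0, 0], "delta_pos": [0, 0, 0.08], "hand": 0.0},
])

```text
time_s: 28.32
eef_pos: [538.0, -270.9, 121.2]
ee_rot: [0.001, 0.778, 0.628, 0.0]
force: [-8.0, 8.4, 31.0]
grip_width: -0.0
```

```bash
python3 - <<'E'
from h import *
plan(cw(-33,75,123),RD)
E
```

```text
t 28.32 tcp [ 538.  -270.9  121.2] shift [-0.01 -0.01 -0.04] turn [0.01 0.01 0.01] F [-8.   8.4 31. ] w -0.0 j [-0.66  0.58  1.4  -0.    1.16 -0.45]
```

Hard stop at 31 N. I'll lift away and check.

servo_tool([
  {"dr": [0, 0, 0], "delta_pos": [0, 0, -0.4], "hand": 0.0},
  {"dr": [0, 0, 0], "delta_pos": [0, 0, -0.9], "hand": 0.0},
  {"dr": [0, 0, 0], "delta_pos": [0.2, 0, -0.9], "hand": 0.0},
  {"dr": [0, 0, 0], "delta_pos": [0.5, -0.2, -0.9], "hand": 0.0},
  {"dr": [0, 0, 0], "delta_pos": [0.5, -0.2, -0.3], "hand": 0.0},
  {"dr": [0, 0, 0], "delta_pos": [0, 0, 0], "hand": 0.3},
  {"dr": [0, 0, 0], "delta_pos": [0, 0, 0], "hand": 0.5},
])

```text
time_s: 29.2
eef_pos: [530.8, -207.6, 298.0]
ee_rot: [0.004, 0.778, 0.628, 0.0]
force: [-0.5, 0.2, -0.6]
grip_width: 0.418
```

```bash
python3 - <<'E'
from h import *
plan(cw(-33,75,123),RD)
p,d=capture('wrist');cv2.imwrite('pics/w14.png',p[:,:,::-1])
K,T=cal('wrist');P=redpts(p,d,K,T)
for lo in range(-45,60,10):
    q=P[(P[:,0]>lo)&(P[:,0]<lo+10)];print(lo,len(q),np.round(np.median(q,0),1)) if len(q) else 0
print(wing(p,d,K,T))
W=cloud(K,T,d);C=(W-O)@np.c_[xc,yc,[0,0,1]]
m=(np.abs(C[...,2]-66)<4)&(np.abs(C[...,1])<9)&(C[...,0]<35)&(C[...,0]>-135)
P=C[m];print('bar',len(P),np.percentile(P,[.5,50,99.5],axis=0).round(1))
m=(np.abs(C[...,0]-50)<10)&(np.abs(C[...,1]-5)<15)&(C[...,2]>80);print('strap',np.median(C[m][:,2]))
t,dt=capture('top');cv2.imwrite('pics/top1.png',t[:,:,::-1])
t0=np.load('/tmp/top0.npz')['p']
for l in ['spray_can','jar','block']:
    print(l,[(np.round(x['bbox']).tolist(),round(x['score'],2)) for x in search_frame('top',l)][:2])
E
```

```text
t 29.2 tcp [ 530.8 -207.6  298. ] shift [-1.2   0.37  3.51] turn [0.04 0.03 0.  ] F [-0.5  0.2 -0.6] w 0.418 j [-0.58  0.37  1.24 -0.    1.52 -0.36]
-45 352 [-38.5  74.6 121. ]
-35 382 [-30.8  74.9 123.6]
-25 172 [-19.7  74.9 118.6]
-15 168 [-10.   75.  118.3]
-5 173 [ -0.   74.5 118.5]
5 155 [  9.6  75.3 118.5]
15 143 [ 19.8  74.7 118.5]
25 152 [ 30.1  74.8 118.4]
35 259 [ 40.   74.8 119.2]
45 196 [ 49.6  74.9 122.6]
55 85 [ 57.9  75.  120.6]
(array([nan, nan]), ((0.0, 0.0), (0.0, 0.0), 0.0), np.float32(-0.0), np.float32(3.1415927), 0)
bar 1464 [[-79.4  -7.4  62.5]
 [-41.2   0.9  66.9]
 [  0.7   8.7  68.9]]
strap 91.21580489745213
spray_can [([312.0, 274.0, 336.0, 301.0], 0.84)]
jar []
block [([219.0, 259.0, 255.0, 279.0], 0.66)]h.py:48: RuntimeWarning: Mean of empty slice.
  return P[:,:2].mean(0),r,-a,-a+np.pi,len(P)
  ret = um.true_divide(
```

View pics/w14.png

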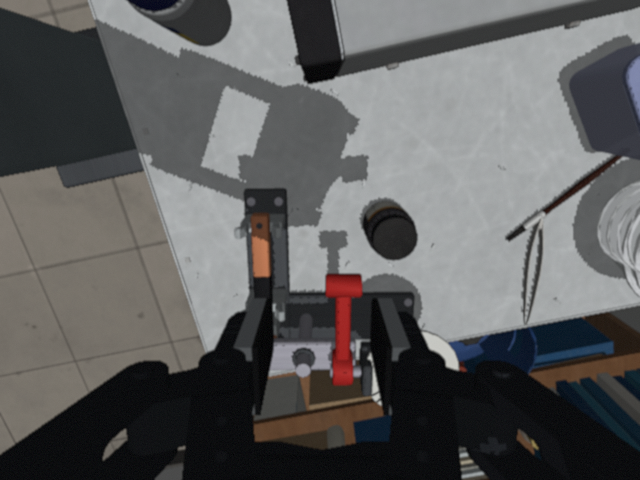

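View pics/top1.png

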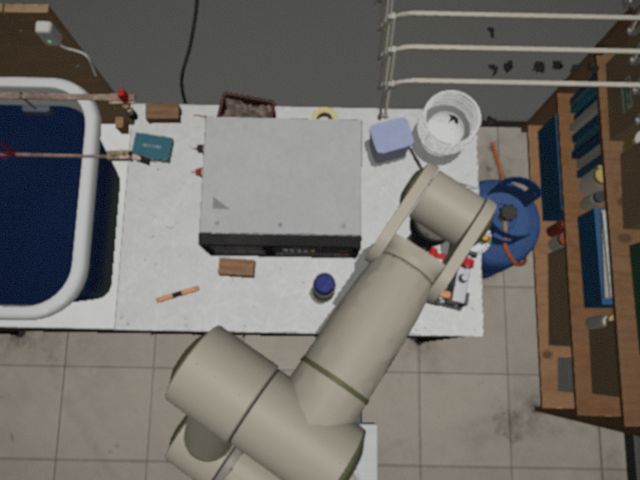

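servo_tool([
  {"dr": [0, 0, 0], "delta_pos": [-0.8, 0, -0.1], "hand": 0.5},
  {"dr": [0, 0, 0], "delta_pos": [-0.95, 0, 0], "hand": 0.5},
  {"dr": [0, 0, 0], "delta_pos": [-0.95, 0, 0], "hand": 0.5},
  {"dr": [0, 0, 0], "delta_pos": [-0.4, 0, 0], "hand": 0.5},
  {"dr": [0, 0, 0], "delta_pos": [0, 0, 0], "hand": 0.5},
])

```text
time_s: 30.08
eef_pos: [496.9, -363.7, 301.1]
ee_rot: [0.002, 0.778, 0.628, 0.0]
force: [1.6, 1.2, -0.8]
grip_width: 0.499
```

```bash
python3 - <<'E'
from h import *
plan(cw(-33,75,123),RD)
p,d=capture('wrist');cv2.imwrite('pics/w15.png',p[:,:,::-1])
K,T=cal('wrist');print(wing(p,d,K,T))
W=cloud(K,T,d);C=(W-O)@np.c_[xc,yc,[0,0,1]]
m=(np.abs(C[...,2]-66)<4)&(np.abs(C[...,1])<9)&(C[...,0]<35)&(C[...,0]>-135)
P=C[m];print('bar',len(P),np.percentile(P,[.5,50,99.5],axis=0).round(1))
m=(W[...,2]>58)&(W[...,2]<72)&(np.hypot(W[...,0]-585,W[...,1]+255)<45);P=W[m];print('jar now',cv2.minEnclosingCircle(P[:,:2].astype(np.float32)),len(P))
z=np.load('/tmp/w4.npz')
z=np.load('/tmp/w1.npz');W=cloud(z['K'],z['T'],z['d'])
m=(W[...,2]>58)&(W[...,2]<72)&(np.hypot(W[...,0]-585,W[...,1]+255)<45);P=W[m];print('jar before',cv2.minEnclosingCircle(P[:,:2].astype(np.float32)),len(P))
E
```

```text
t 30.07 tcp [ 496.9 -363.7  301.1] shift [1.98 0.39 3.56] turn [ 0.02  0.01 -0.  ] F [ 1.6  1.2 -0.8] w 0.499 j [-0.82  0.49  1.07  0.    1.58 -0.61]
(array([ 48.75796857, 133.78189333]), ((49.774620056152344, 135.2554473876953), (14.640969276428223, 57.103294372558594), 77.08206176757812), np.float32(-2.916132), np.float32(0.22546077), 1848)
bar 2817 [[-79.5  -7.3  62.7]
 [-25.7   1.1  67.3]
 [ 34.2   8.8  69.4]]
jar now ((591.2875366210938, -257.52667236328125), 21.391633987426758) 2277
jar before ((591.0120849609375, -258.3741149902344), 21.28559684753418) 1831
```

View pics/w15.png

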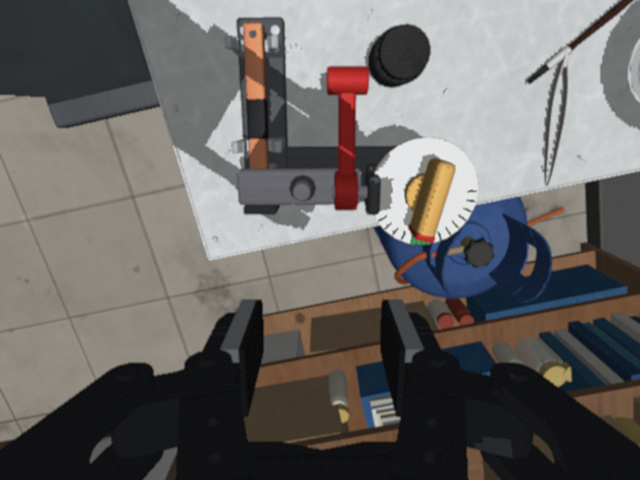

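The nut now reads +0.225, just past the mark. The likely cause is my 31 N press on the lever: at 4 mm/rad that gives about 0.12 N m, more than the nut's 0.08 N m friction, so it back-drove the nut clockwise. To keep the asked order I'll reopen the lever, reset the nut and close again with less than 15 N.

```bash
python3 - <<'E'
from h import *
plan(cw(-32,75,160),RD)
E
```

```text
t 30.12 tcp [ 497.1 -362.9  301.2] shift [1.94 0.39 2.82] turn [0.02 0.01 0.01] F [ 0.  -0.8 -0.4] w 0.501 j [-0.82  0.49  1.07  0.    1.58 -0.61]
```

servo_tool([
  {"dr": [0, 0, 0], "delta_pos": [0.6, 0.2, 0.2], "hand": 0.6},
  {"dr": [0, 0, 0], "delta_pos": [0.8, 0.15, 0.7], "hand": 0.6},
  {"dr": [0, 0, 0], "delta_pos": [0.5, 0, 0.8], "hand": 0.6},
  {"dr": [0, 0, 0], "delta_pos": [0, 0, 0.7], "hand": 0.6},
  {"dr": [0, 0, 0], "delta_pos": [0, 0, 0], "hand": 0.6},
])

```text
time_s: 30.75
eef_pos: [537.9, -263.2, 179.7]
ee_rot: [0.003, 0.776, 0.631, 0.001]
force: [0.6, -0.5, 0.1]
grip_width: 0.599
```

```bash
python3 - <<'E'
from h import *
plan(cw(-32,75,97),RD)
E
```

```text
t 30.75 tcp [ 537.9 -263.2  179.7] shift [-0.18  0.01  1.65] turn [0.03 0.01 0.05] F [ 0.6 -0.5  0.1] w 0.599 j [-0.65  0.51  1.34  0.    1.28 -0.45]
```

servo_tool([
  {"dr": [0.03, 0, 0.05], "delta_pos": [-0.18, 0.01, 0.5], "hand": 0.6},
  {"dr": [0, 0, 0], "delta_pos": [0, 0, 0.6], "hand": 0.6},
  {"dr": [0, 0, 0], "delta_pos": [0, 0, 0.5], "hand": 0.6},
  {"dr": [0, 0, 0], "delta_pos": [0, 0, 0], "hand": 0.6},
  {"dr": [0, 0, 0], "delta_pos": [0, 0, 0], "hand": 0.0},
  {"dr": [0, 0, 0], "delta_pos": [0, 0, 0], "hand": 0.0},
  {"dr": [0, 0, 0], "delta_pos": [0, 0, 0], "hand": 0.0},
  {"dr": [0, 0, 0], "delta_pos": [0, 0, 0], "hand": 0.0},
])

```text
time_s: 31.75
eef_pos: [536.6, -271.2, 111.7]
ee_rot: [0.002, 0.777, 0.63, -0.003]
force: [-2.6, -2.5, -4.8]
grip_width: 0.336
```

```bash
python3 - <<'E'
from h import *
plan(cw(-32,75,97),RD); off=113.5-pose()[0][2];print(off);arc(2.98,14,113.2,off)
E
```

```text
t 31.75 tcp [ 536.6 -271.2  111.7] shift [-0.02  0.01  0.29] turn [0.   0.04 0.03] F [-2.6 -2.5 -4.8] w 0.336 j [-0.66  0.59  1.41 -0.01  1.14 -0.45]
1.8408496601736744
lever est 0.004 rad 83.1 clamp tcp [-33.1  74.3 111.7]
0.22 [-0.06  0.01 -0.35]
0.43 [-0.11  0.   -0.33]
0.64 [-0.18  0.   -0.3 ]
0.85 [-0.24  0.   -0.26]
1.07 [-0.29  0.   -0.2 ]
1.28 [-0.32  0.   -0.13]
1.49 [-0.34  0.   -0.06]
1.7 [-0.35  0.    0.01]
1.92 [-0.34  0.    0.08]
2.13 [-0.31  0.    0.15]
2.34 [-0.27  0.    0.21]
2.55 [-0.22  0.    0.27]
2.77 [-0.16  0.    0.31]
2.98 [-0.09  0.    0.34]
```

servo_tool([
  {"dr": [0, 0, 0], "delta_pos": [0, 0, 0], "hand": 0.6},
  {"dr": [0, 0, 0], "delta_pos": [0, 0, 0], "hand": 0.6},
  {"dr": [0, 0.04, 0.03], "delta_pos": [0, 0.01, 0.3], "hand": 0.6},
  {"dr": [0, 0, 0], "delta_pos": [0, 0, 0.08], "hand": 0.6},
  {"dr": [0, 0, 0], "delta_pos": [0, 0, 0], "hand": 0.0},
  {"dr": [0, 0, 0], "delta_pos": [0, 0, 0], "hand": 0.0},
  {"dr": [0, 0, 0], "delta_pos": [0, 0, 0], "hand": 0.0},
  {"dr": [0, 0, 0], "delta_pos": [0, 0, 0], "hand": 0.0},
])

```text
time_s: 32.75
eef_pos: [536.8, -271.1, 93.3]
ee_rot: [-0.0, 0.777, 0.629, -0.001]
force: [-0.7, 1.7, 0.6]
grip_width: 0.341
```

```bash
python3 - <<'E'
from h import *
plan(cw(-32,75,97),RD); off=113.5-pose()[0][2];print(off);arc(2.98,14,113.2,off)
E
```

```text
t 32.75 tcp [ 536.8 -271.1   93.3] shift [-0.02  0.01 -0.07] turn [-0.01  0.01  0.01] F [-0.7  1.7  0.6] w 0.341 j [-0.66  0.61  1.42 -0.    1.11 -0.45]
20.240979676726937
lever est 0.004 rad 83.2 clamp tcp [-33.2  74.5  93.3]
0.22 [-0.06  0.01 -0.35]
0.43 [-0.11  0.   -0.33]
0.64 [-0.18  0.   -0.3 ]
0.85 [-0.24  0.   -0.26]
1.07 [-0.29  0.   -0.2 ]
1.28 [-0.32  0.   -0.13]
1.49 [-0.34  0.   -0.06]
1.7 [-0.35  0.    0.01]
1.92 [-0.34  0.    0.08]
2.13 [-0.31  0.    0.15]
2.34 [-0.27  0.    0.21]
2.55 [-0.22  0.    0.27]
2.77 [-0.16  0.    0.31]
2.98 [-0.09  0.    0.34]
```

servo_tool([
  {"dr": [0, 0, 0], "delta_pos": [-0.06, 0, -0.35], "hand": 0.0},
  {"dr": [0, 0, 0], "delta_pos": [-0.11, 0, -0.33], "hand": 0.0},
  {"dr": [0, 0, 0], "delta_pos": [-0.18, 0, -0.3], "hand": 0.0},
  {"dr": [0, 0, 0], "delta_pos": [-0.24, 0, -0.26], "hand": 0.0},
  {"dr": [0, 0, 0], "delta_pos": [-0.29, 0, -0.2], "hand": 0.0},
], squeeze=60)

```text
time_s: 33.38
eef_pos: [527.2, -313.4, 166.1]
ee_rot: [-0.004, 0.778, 0.628, 0.001]
force: [4.3, 2.1, -12.6]
grip_width: 0.336
```

```bash
python3 - <<'E'
from h import *
plan([0,0,0],RD);arc(2.98,9,113.5,20)
E
```

```text
t 33.38 tcp [ 527.2 -313.4  166.1] shift [  3.89 -11.61   3.41] turn [-0.03 -0.04  0.01] F [  4.3   2.1 -12.6] w 0.336 j [-0.73  0.56  1.3   0.    1.29 -0.52]
lever est 1.068 rad 82.9 clamp tcp [ 10.1  74.  166.1]
1.28 [-0.33  0.02 -0.12]
1.49 [-0.34  0.   -0.06]
1.71 [-0.35  0.    0.01]
1.92 [-0.34  0.    0.08]
2.13 [-0.31  0.    0.15]
2.34 [-0.27  0.    0.21]
2.56 [-0.22  0.    0.27]
2.77 [-0.16  0.    0.31]
2.98 [-0.09  0.    0.34]
```

servo_tool([
  {"dr": [0, 0, 0], "delta_pos": [-0.33, 0.02, -0.12], "hand": 0.0},
  {"dr": [0, 0, 0], "delta_pos": [-0.34, 0, -0.06], "hand": 0.0},
  {"dr": [0, 0, 0], "delta_pos": [-0.35, 0, 0.01], "hand": 0.0},
  {"dr": [0, 0, 0], "delta_pos": [-0.33, 0, 0.08], "hand": 0.0},
  {"dr": [0, 0, 0], "delta_pos": [-0.29, 0, 0.15], "hand": 0.0},
])

```text
time_s: 34.0
eef_pos: [510.2, -394.8, 168.1]
ee_rot: [-0.007, 0.778, 0.629, 0.004]
force: [2.2, 6.9, 0.6]
grip_width: 0.332
```

```bash
python3 - <<'E'
from h import *
plan([0,0,0],RD);arc(2.98,4,113.5,20)
E
```

```text
t 34.0 tcp [ 510.2 -394.8  168.1] shift [  5.53 -11.61   3.51] turn [-0.03 -0.09  0.01] F [2.2 6.9 0.6] w 0.332 j [-0.84  0.63  1.17  0.01  1.35 -0.63]
lever est 2.096 rad 86.3 clamp tcp [ 93.3  74.6 168.1]
2.32 [-0.25  0.01  0.29]
2.54 [-0.24  0.    0.27]
2.76 [-0.17  0.    0.32]
2.98 [-0.1   0.    0.35]
```

servo_tool([
  {"dr": [0, 0, 0], "delta_pos": [-0.23, 0, 0.29], "hand": 0.0},
  {"dr": [0, 0, 0], "delta_pos": [-0.22, 0, 0.28], "hand": 0.0},
  {"dr": [0, 0, 0], "delta_pos": [-0.13, 0, 0.33], "hand": 0.0},
])

```text
time_s: 34.38
eef_pos: [503.1, -430.0, 132.5]
ee_rot: [0.0, 0.778, 0.628, 0.003]
force: [-2.9, -1.7, 8.7]
grip_width: 0.333
```

```bash
python3 - <<'E'
from h import *
plan([0,0,0],RD);arc(3,2,113.5,20)
E
```

```text
t 34.38 tcp [ 503.1 -430.   132.5] shift [  6.26 -11.67   2.63] turn [ 0.02 -0.02 -0.  ] F [-2.9 -1.7  8.7] w 0.333 j [-0.89  0.7   1.16  0.01  1.28 -0.67]
lever est 2.684 rad 88.3 clamp tcp [129.2  75.1 132.5]
2.84 [ 0.02 -0.    0.3 ]
3.0 [-0.06  0.    0.25]
```

servo_tool([
  {"dr": [0, 0, 0], "delta_pos": [0, 0, 0.28], "hand": 0.0},
  {"dr": [0, 0, 0], "delta_pos": [0, 0, 0.2], "hand": 0.0},
  {"dr": [0, 0, 0], "delta_pos": [0, 0, 0.1], "hand": 0.0},
])

```text
time_s: 34.75
eef_pos: [501.7, -436.8, 111.6]
ee_rot: [0.006, 0.779, 0.627, 0.0]
force: [-0.1, 8.2, 5.8]
grip_width: 0.337
```

```bash
python3 - <<'E'
from h import *
plan([0,0,0],RD);arc(3,2,113.5,20)
E
```

```text
t 34.75 tcp [ 501.7 -436.8  111.6] shift [  6.39 -11.7    2.08] turn [ 0.05  0.04 -0.02] F [-0.1  8.2  5.8] w 0.337 j [-0.89  0.72  1.18  0.    1.23 -0.68]
lever est 2.935 rad 88.0 clamp tcp [136.1  75.2 111.6]
2.97 [ 0.11 -0.    0.08]
3.0 [-0.01  0.    0.05]
```

servo_tool([
  {"dr": [0, 0, 0], "delta_pos": [0.05, 0, 0.14], "hand": 0.0},
  {"dr": [0, 0, 0], "delta_pos": [0, 0, 0.12], "hand": 0.0},
  {"dr": [0, 0, 0], "delta_pos": [0, 0, 0.12], "hand": 0.0},
])

```text
time_s: 35.12
eef_pos: [501.4, -439.2, 100.7]
ee_rot: [0.009, 0.78, 0.626, -0.001]
force: [-1.1, 6.0, 5.8]
grip_width: 0.333
```

```bash
python3 - <<'E'
from h import *
plan([0,0,0],RD);arc(3,2,113.5,20)
p,d=capture('wrist')
K,T=cal('wrist');P=redpts(p,d,K,T)
for lo in range(65,140,10):
    q=P[(P[:,0]>lo)&(P[:,0]<lo+10)];print(lo,len(q),np.round(np.median(q,0),1)) if len(q) else 0
E
```

```text
t 35.12 tcp [ 501.4 -439.2  100.7] shift [  6.43 -11.72   1.77] turn [ 0.08  0.07 -0.03] F [-1.1  6.   5.8] w 0.333 j [-0.89  0.73  1.19 -0.    1.2  -0.68]
lever est 3.061 rad 88.7 clamp tcp [138.4  75.4 100.7]
3.03 [ 0.14 -0.01 -0.04]
3.0 [ 0.01  0.   -0.05]
65 1732 [ 70.   75.4 123.7]
75 1688 [ 80.   75.6 126.7]
85 1671 [ 90.   75.7 129.6]
95 1663 [100.   75.6 132.5]
105 1676 [110.   75.8 135.3]
115 4427 [121.1  75.8 141.3]
125 3495 [129.   75.6 145.9]
135 334 [135.8  75.4 144. ]
```

servo_tool([
  {"dr": [0, 0, 0], "delta_pos": [0, 0, 0], "hand": 0.6},
  {"dr": [0, 0, 0], "delta_pos": [0, 0, 0], "hand": 0.6},
  {"dr": [0.08, 0.07, -0.03], "delta_pos": [0.05, 0, -0.5], "hand": 0.6},
  {"dr": [0, 0, 0], "delta_pos": [0.07, 0, -0.7], "hand": 0.6},
  {"dr": [0, 0, 0], "delta_pos": [0, 0, -0.4], "hand": 0.3},
  {"dr": [0, 0, 0], "delta_pos": [0, 0, 0], "hand": 0.0},
  {"dr": [0, 0, 0], "delta_pos": [0, 0, 0], "hand": 0.0},
  {"dr": [0, 0, 0], "delta_pos": [0, 0, 0], "hand": 0.0},
])

```text
time_s: 36.17
eef_pos: [500.4, -438.0, 185.4]
ee_rot: [0.003, 0.779, 0.627, -0.003]
force: [0.0, 0.8, -0.5]
grip_width: -0.002
```

```bash
python3 - <<'E'
from h import *
plan(cw(131,75,150),RD)
E
```

```text
t 36.17 tcp [ 500.4 -438.   185.4] shift [0.14 0.02 0.71] turn [ 0.01  0.05 -0.01] F [ 0.   0.8 -0.5] w -0.002 j [-0.89  0.66  1.09 -0.01  1.39 -0.68]
```

servo_tool([
  {"dr": [0, 0.05, 0], "delta_pos": [0.12, 0.02, 0.5], "hand": 0.0},
  {"dr": [0, 0, 0], "delta_pos": [0, 0, 0.25], "hand": 0.0},
  {"dr": [0, 0, 0], "delta_pos": [0, 0, 0.12], "hand": 0.0},
  {"dr": [0, 0, 0], "delta_pos": [0, 0, 0.1], "hand": 0.0},
])

```text
time_s: 36.67
eef_pos: [502.4, -433.7, 135.0]
ee_rot: [0.001, 0.779, 0.627, -0.0]
force: [-0.0, -2.0, 1.9]
grip_width: -0.001
```

```bash
python3 - <<'E'
from h import *
plan(cw(131,75,134),RD)
E
```

```text
t 36.67 tcp [ 502.4 -433.7  135. ] shift [ 0.04 -0.    0.02] turn [ 0.01  0.01 -0.02] F [-0.  -2.   1.9] w -0.001 j [-0.89  0.7   1.15 -0.    1.29 -0.67]
```

servo_tool([
  {"dr": [0, 0, 0], "delta_pos": [0, 0, 0.05], "hand": 0.0},
])

```text
time_s: 36.8
eef_pos: [502.6, -434.0, 133.8]
ee_rot: [0.002, 0.779, 0.627, -0.0]
force: [-3.2, 3.1, 12.1]
grip_width: -0.005
```

servo_tool([
  {"dr": [0, 0, 0], "delta_pos": [0, 0, -0.4], "hand": 0.0},
  {"dr": [0, 0, 0], "delta_pos": [0, 0, -0.9], "hand": 0.4},
  {"dr": [0, 0, 0], "delta_pos": [0, 0, -0.9], "hand": 0.4},
  {"dr": [0, 0, 0], "delta_pos": [0.3, 0.2, -0.7], "hand": 0.4},
  {"dr": [0, 0, 0], "delta_pos": [0.4, 0.3, 0], "hand": 0.4},
  {"dr": [0, 0, 0], "delta_pos": [0, 0, 0], "hand": 0.4},
])

```text
time_s: 37.55
eef_pos: [534.9, -403.6, 284.5]
ee_rot: [0.002, 0.779, 0.627, 0.001]
force: [-0.7, -0.2, -0.5]
grip_width: 0.398
```

```bash
python3 - <<'E'
from h import *
p,d=capture('wrist');cv2.imwrite('pics/w16.png',p[:,:,::-1])
K,T=cal('wrist');w=wing(p,d,K,T);print(w);P=redpts(p,d,K,T)
for lo in range(65,140,10):
    q=P[(P[:,0]>lo)&(P[:,0]<lo+10)];print(lo,len(q),np.round(np.median(q,0),1)) if len(q) else 0
W=cloud(K,T,d);C=(W-O)@np.c_[xc,yc,[0,0,1]]
m=(np.abs(C[...,2]-66)<4)&(np.abs(C[...,1])<9)&(C[...,0]<35)&(C[...,0]>-135)
P=C[m];print('bar',len(P),np.percentile(P,[.5,50,99.5],axis=0).round(1))
plan(cw(50.3,135.3,130),down(TH-float(w[3])))
E
```

```text
(array([ 51.13683789, 134.1819228 ]), ((51.80904769897461, 134.91497802734375), (14.365270614624023, 57.13755798339844), 76.97727966308594), np.float32(-2.9143033), np.float32(0.22728944), 2088)
65 211 [ 70.2  75.4 121.7]
75 224 [ 80.   75.6 122.9]
85 221 [ 90.1  75.6 124.3]
95 209 [ 99.8  75.5 125.7]
105 216 [110.   75.5 127.4]
115 321 [122.4  75.8 129.3]
125 557 [129.4  76.1 135.1]
135 181 [136.9  75.9 134.7]
bar 2762 [[-59.4  -7.4  62.4]
 [-15.2   1.4  67.3]
 [ 34.3   8.7  69.4]]
t 37.6 tcp [ 534.3 -404.4  284.9] shift [0.95 0.69 3.1 ] turn [0.02 0.01 1.28] F [ 0.2 -0.5 -0.2] w 0.396 j [-0.82  0.63  0.88  0.    1.63 -0.61]
```

View pics/w16.png

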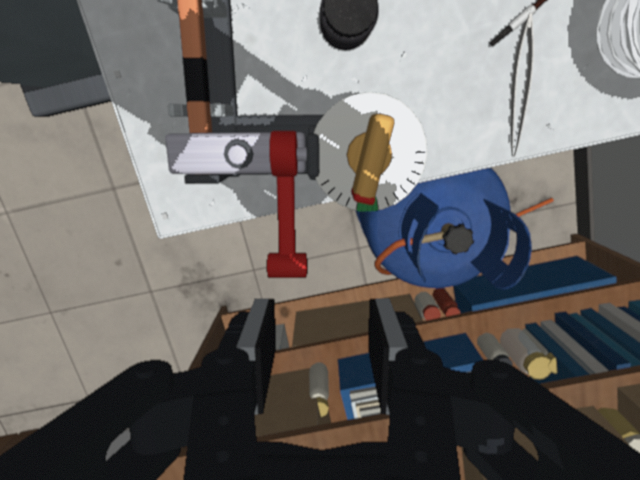

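servo_tool([
  {"dr": [0, 0, 0.64], "delta_pos": [0.5, 0.35, 0.2], "hand": 0.4},
  {"dr": [0, 0, 0.64], "delta_pos": [0.5, 0.35, 0.6], "hand": 0.4},
  {"dr": [0, 0, 0], "delta_pos": [0, 0, 0.8], "hand": 0.4},
  {"dr": [0, 0, 0], "delta_pos": [0, 0, 0.4], "hand": 0.4},
  {"dr": [0, 0, 0], "delta_pos": [0, 0, 0], "hand": 0.4},
])

```text
time_s: 38.22
eef_pos: [579.9, -368.2, 181.0]
ee_rot: [0.001, 0.848, 0.53, 0.0]
force: [-0.1, -0.3, 1.1]
grip_width: 0.402
```

```bash
python3 - <<'E'
from h import *
plan(cw(50.3,135.3,130),down(TH-.227))
E
```

```text
t 38.23 tcp [ 579.9 -368.2  181. ] shift [ 0.04 -0.05  1.02] turn [ 0.01  0.   -0.07] F [-0.1 -0.3  1.1] w 0.402 j [-0.74  0.72  1.   -0.    1.43 -0.28]
```

servo_tool([
  {"dr": [0, 0, -0.07], "delta_pos": [0.04, -0.05, 0.5], "hand": 0.4},
  {"dr": [0, 0, 0], "delta_pos": [0, 0, 0.45], "hand": 0.4},
  {"dr": [0, 0, 0], "delta_pos": [0, 0, 0.1], "hand": 0.4},
  {"dr": [0, 0, 0], "delta_pos": [0, 0, 0], "hand": 0.0},
  {"dr": [0, 0, 0], "delta_pos": [0, 0, 0], "hand": 0.0},
  {"dr": [0, 0, 0], "delta_pos": [0, 0, 0], "hand": 0.0},
  {"dr": [0, 0, 0], "delta_pos": [0, 0, 0], "hand": 0.0},
], squeeze=40)

```text
time_s: 39.1
eef_pos: [576.9, -367.9, 132.6]
ee_rot: [0.002, 0.845, 0.535, 0.0]
force: [0.9, 0.3, -8.2]
grip_width: 0.154
```

```bash
python3 - <<'E'
from h import *
plan(cw(50.3,135.3,130),down(TH+.25))
E
```

```text
t 39.1 tcp [ 576.9 -367.9  132.6] shift [0.05 0.01 0.05] turn [ 0.01  0.01 -2.75] F [ 0.9  0.3 -8.2] w 0.154 j [-0.74  0.75  1.07 -0.    1.32 -0.3 ]
```

servo_tool([
  {"dr": [0, 0, -0.7], "delta_pos": [0, 0, 0], "hand": 0.0},
  {"dr": [0, 0, -0.8], "delta_pos": [0, 0, 0], "hand": 0.0},
  {"dr": [0, 0, -0.8], "delta_pos": [0, 0, 0], "hand": 0.0},
  {"dr": [0, 0, -0.4], "delta_pos": [0, 0, 0], "hand": 0.0},
  {"dr": [0, 0, 0], "delta_pos": [0, 0, 0], "hand": 0.0},
  {"dr": [0, 0, 0.6], "delta_pos": [0, 0, 0], "hand": 0.0},
  {"dr": [0, 0, 0.5], "delta_pos": [0, 0, 0], "hand": 0.0},
  {"dr": [0, 0, 0], "delta_pos": [0, 0, 0], "hand": 0.0},
])

```text
time_s: 40.1
eef_pos: [577.5, -368.0, 132.6]
ee_rot: [0.002, 0.761, 0.649, 0.0]
force: [-0.1, 0.2, -6.2]
grip_width: 0.153
```

```bash
python3 - <<'E'
from h import *
plan(cw(50.3,135.3,130),down(TH+.03))
E
```

```text
t 40.1 tcp [ 577.5 -368.   132.6] shift [0.05 0.01 0.05] turn [0.02 0.01 0.14] F [-0.1  0.2 -6.2] w 0.153 j [-0.74  0.75  1.07  0.    1.32 -0.58]
```

servo_tool([
  {"dr": [0, 0, 0.2], "delta_pos": [0, 0, 0], "hand": 0.0},
  {"dr": [0, 0, 0], "delta_pos": [0, 0, 0], "hand": 0.35},
  {"dr": [0, 0, 0], "delta_pos": [0, 0, 0], "hand": 0.35},
  {"dr": [0, 0, 0], "delta_pos": [0, 0, -0.4], "hand": 0.35},
  {"dr": [0, 0, 0], "delta_pos": [0, 0, -0.8], "hand": 0.4},
  {"dr": [0, 0, 0.1], "delta_pos": [-0.2, -0.2, -0.9], "hand": 0.6},
  {"dr": [0, 0, 0], "delta_pos": [-0.2, -0.2, -0.3], "hand": 0.6},
  {"dr": [0, 0, 0], "delta_pos": [0, 0, 0], "hand": 0.6},
])

```text
time_s: 41.1
eef_pos: [553.4, -384.7, 260.3]
ee_rot: [0.006, 0.778, 0.629, 0.001]
force: [-0.0, 0.3, -0.8]
grip_width: 0.599
```

```bash
python3 - <<'E'
from h import *
p,d=capture('wrist');cv2.imwrite('pics/w17.png',p[:,:,::-1])
K,T=cal('wrist');w=wing(p,d,K,T);print(w);P=redpts(p,d,K,T)
for lo in range(65,140,10):
    q=P[(P[:,0]>lo)&(P[:,0]<lo+10)];print(lo,len(q),np.round(np.median(q,0),1)) if len(q) else 0
plan(cw(131,75.3,190),RD)
E
```

```text
(array([ 48.97791319, 135.02086289]), ((49.793739318847656, 135.43954467773438), (56.53215789794922, 14.16800308227539), 0.8761318325996399), np.float32(-0.015291327), np.float32(3.1263015), 2246)
65 257 [ 69.9  76.6 121.8]
75 242 [ 80.   76.4 123.2]
85 246 [ 90.   76.2 124.5]
95 238 [ 99.9  76.1 125.9]
105 245 [109.9  76.5 127.3]
115 470 [122.1  76.7 130. ]
125 475 [129.3  80.1 135.2]
135 103 [136.6  79.1 133.6]
t 41.15 tcp [ 553.7 -384.2  259.5] shift [-1.14 -0.81  1.39] turn [0.06 0.03 0.01] F [ 0.1 -0.2 -0.6] w 0.603 j [-0.78  0.64  0.92  0.    1.56 -0.57]
```

View pics/w17.png

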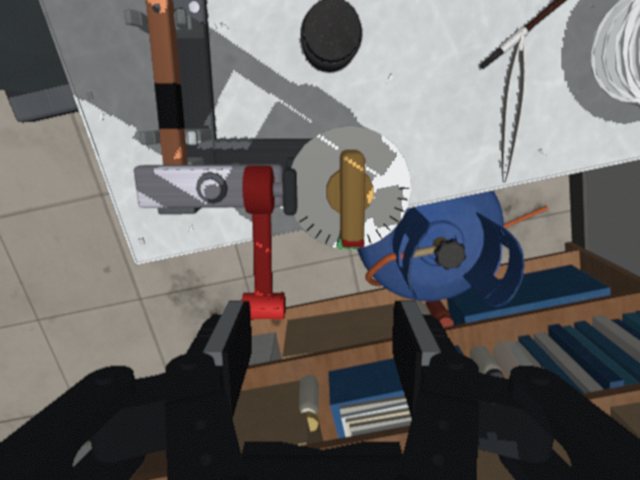

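servo_tool([
  {"dr": [0.06, 0.03, 0], "delta_pos": [-0.4, -0.25, 0.2], "hand": 0.6},
  {"dr": [0, 0, 0], "delta_pos": [-0.5, -0.4, 0.5], "hand": 0.6},
  {"dr": [0, 0, 0], "delta_pos": [-0.25, -0.2, 0.5], "hand": 0.6},
  {"dr": [0, 0, 0], "delta_pos": [0, 0, 0.3], "hand": 0.6},
  {"dr": [0, 0, 0], "delta_pos": [0, 0, 0], "hand": 0.6},
])

```text
time_s: 41.78
eef_pos: [495.4, -432.9, 173.3]
ee_rot: [-0.007, 0.777, 0.629, -0.001]
force: [0.5, -1.1, -0.3]
grip_width: 0.607
```

```bash
python3 - <<'E'
from h import *
plan(cw(131,75.3,108),RD)
E
```

```text
t 41.77 tcp [ 495.4 -432.9  173.3] shift [0.04 0.16 1.3 ] turn [-0.07 -0.04  0.02] F [ 0.5 -1.1 -0.3] w 0.607 j [-0.9   0.66  1.11 -0.    1.38 -0.69]
```

servo_tool([
  {"dr": [-0.07, -0.04, 0.02], "delta_pos": [0.03, 0.16, 0.1], "hand": 0.6},
  {"dr": [0, 0, 0], "delta_pos": [0, 0, 0.7], "hand": 0.6},
  {"dr": [0, 0, 0], "delta_pos": [0, 0, 0.5], "hand": 0.6},
  {"dr": [0, 0, 0], "delta_pos": [0, 0, 0.05], "hand": 0.6},
  {"dr": [0, 0, 0], "delta_pos": [0, 0, 0], "hand": 0.0},
  {"dr": [0, 0, 0], "delta_pos": [0, 0, 0], "hand": 0.0},
  {"dr": [0, 0, 0], "delta_pos": [0, 0, 0], "hand": 0.0},
  {"dr": [0, 0, 0], "delta_pos": [0, 0, 0], "hand": 0.0},
])

```text
time_s: 42.78
eef_pos: [502.9, -431.5, 109.5]
ee_rot: [-0.002, 0.778, 0.628, -0.003]
force: [-1.0, 1.4, -6.3]
grip_width: 0.349
```

```bash
python3 - <<'E'
from h import *
plan(cw(131,75.3,108),RD);off=125.6-pose()[0][2];print(off);arc(0,14,114,off)
E
```

```text
t 42.77 tcp [ 502.9 -431.5  109.5] shift [-0.01  0.    0.03] turn [-0.04  0.01  0.01] F [-1.   1.4 -6.3] w 0.349 j [-0.88  0.72  1.18 -0.01  1.25 -0.67]
16.054749263203917
lever est 2.999 rad 81.5 clamp tcp [130.6  75.2 109.5]
2.78 [ 0.08 -0.   -0.34]
2.57 [ 0.16  0.   -0.31]
2.36 [ 0.22  0.   -0.27]
2.14 [ 0.27  0.   -0.22]
1.93 [ 0.31  0.   -0.16]
1.71 [ 0.34  0.   -0.09]
1.5 [ 0.35  0.   -0.01]
1.29 [0.35 0.   0.06]
1.07 [0.32 0.   0.13]
0.86 [0.29 0.   0.2 ]
0.64 [0.24 0.   0.26]
0.43 [0.18 0.   0.3 ]
0.21 [0.11 0.   0.33]
-0.0 [0.04 0.   0.35]
```

servo_tool([
  {"dr": [0, 0, 0], "delta_pos": [0.08, 0, -0.34], "hand": 0.0},
  {"dr": [0, 0, 0], "delta_pos": [0.17, 0, -0.3], "hand": 0.0},
  {"dr": [0, 0, 0], "delta_pos": [0.24, 0, -0.26], "hand": 0.0},
  {"dr": [0, 0, 0], "delta_pos": [0.29, 0, -0.2], "hand": 0.0},
], squeeze=30)

```text
time_s: 43.28
eef_pos: [511.2, -391.4, 168.4]
ee_rot: [-0.003, 0.778, 0.629, -0.004]
force: [-3.5, -0.4, -9.4]
grip_width: 0.344
```

```bash
python3 - <<'E'
from h import *
plan([0,0,0],RD);arc(0,10,114,16)
E
```

```text
t 43.27 tcp [ 511.2 -391.4  168.4] shift [  5.52 -11.6    3.47] turn [-0.06  0.02  0.01] F [-3.5 -0.4 -9.4] w 0.344 j [-0.83  0.63  1.18 -0.01  1.34 -0.62]
lever est 2.085 rad 80.8 clamp tcp [ 89.7  74.8 168.4]
1.88 [ 0.3   0.   -0.16]
1.67 [ 0.33  0.   -0.07]
1.46 [0.34 0.   0.  ]
1.25 [0.33 0.   0.07]
1.04 [0.31 0.   0.14]
0.83 [0.28 0.   0.2 ]
0.63 [0.23 0.   0.25]
0.42 [0.17 0.   0.3 ]
0.21 [0.11 0.   0.32]
0.0 [0.04 0.   0.34]
```

servo_tool([
  {"dr": [0, 0, 0], "delta_pos": [0.3, 0, -0.15], "hand": 0.0},
  {"dr": [0, 0, 0], "delta_pos": [0.32, 0, -0.05], "hand": 0.0},
  {"dr": [0, 0, 0], "delta_pos": [0.33, 0, 0.02], "hand": 0.0},
])

```text
time_s: 43.65
eef_pos: [521.5, -342.9, 180.7]
ee_rot: [-0.001, 0.778, 0.629, -0.006]
force: [-6.7, -3.6, -4.5]
grip_width: 0.345
```

```bash
python3 - <<'E'
from h import *
plan([0,0,0],RD);arc(0,7,114,16)
E
```

```text
t 43.65 tcp [ 521.5 -342.9  180.7] shift [  4.55 -11.61   3.67] turn [-0.05  0.05  0.01] F [-6.7 -3.6 -4.5] w 0.345 j [-0.76  0.57  1.24 -0.01  1.33 -0.55]
lever est 1.452 rad 83.3 clamp tcp [ 40.1  74.7 180.7]
1.24 [0.33 0.01 0.1 ]
1.04 [0.31 0.   0.14]
0.83 [0.27 0.   0.2 ]
0.62 [0.23 0.   0.25]
0.41 [0.17 0.   0.29]
0.21 [0.1  0.   0.32]
0.0 [0.04 0.   0.34]
```

servo_tool([
  {"dr": [0, 0, 0], "delta_pos": [0.3, 0, 0.12], "hand": 0.0},
  {"dr": [0, 0, 0], "delta_pos": [0.28, 0, 0.16], "hand": 0.0},
  {"dr": [0, 0, 0], "delta_pos": [0.25, 0, 0.21], "hand": 0.0},
])

```text
time_s: 44.02
eef_pos: [530.7, -301.1, 163.9]
ee_rot: [0.004, 0.777, 0.629, -0.007]
force: [-9.3, -0.5, 4.4]
grip_width: 0.339
```

```bash
python3 - <<'E'
from h import *
plan([0,0,0],RD);arc(0,4,114,16)
E
```

```text
t 44.02 tcp [ 530.7 -301.1  163.9] shift [  3.73 -11.63   3.24] turn [-0.01  0.09  0.01] F [-9.3 -0.5  4.4] w 0.339 j [-0.7   0.55  1.32 -0.02  1.26 -0.49]
lever est 0.896 rad 84.3 clamp tcp [ -2.7  74.8 163.9]
0.67 [0.23 0.   0.3 ]
0.45 [0.19 0.   0.31]
0.22 [0.12 0.   0.35]
0.0 [0.04 0.   0.36]
```

servo_tool([
  {"dr": [0, 0, 0], "delta_pos": [0.2, 0, 0.3], "hand": 0.0},
  {"dr": [0, 0, 0], "delta_pos": [0.17, 0, 0.31], "hand": 0.0},
  {"dr": [0, 0, 0], "delta_pos": [0.1, 0, 0.33], "hand": 0.0},
  {"dr": [0, 0, 0], "delta_pos": [0.02, 0, 0.15], "hand": 0.0},
])

```text
time_s: 44.52
eef_pos: [537.1, -271.1, 118.3]
ee_rot: [0.007, 0.776, 0.63, -0.006]
force: [-8.7, 0.7, 6.0]
grip_width: 0.347
```

```bash
python3 - <<'E'
from h import *
plan([0,0,0],RD);arc(0,2,114,16)
E
```

```text
t 44.52 tcp [ 537.1 -271.1  118.3] shift [  3.14 -11.63   2.28] turn [0.02 0.1  0.04] F [-8.7  0.7  6. ] w 0.347 j [-0.66  0.58  1.41 -0.02  1.15 -0.44]
lever est 0.239 rad 85.8 clamp tcp [-33.3  74.7 118.3]
0.12 [-0.04  0.01  0.21]
0.0 [0.01 0.   0.2 ]
```

Now release, rise, shut the fingers and press gently from above.

servo_tool([
  {"dr": [0, 0, 0], "delta_pos": [0, 0, 0], "hand": 0.6},
  {"dr": [0, 0, 0], "delta_pos": [0, 0, 0], "hand": 0.6},
  {"dr": [0.02, 0.1, 0.04], "delta_pos": [0, 0, -0.5], "hand": 0.6},
  {"dr": [0, 0, 0], "delta_pos": [0, 0, -0.7], "hand": 0.6},
  {"dr": [0, 0, 0], "delta_pos": [0, 0, -0.3], "hand": 0.3},
  {"dr": [0, 0, 0], "delta_pos": [0, 0, 0], "hand": 0.0},
  {"dr": [0, 0, 0], "delta_pos": [0, 0, 0], "hand": 0.0},
  {"dr": [0, 0, 0], "delta_pos": [0, 0, 0], "hand": 0.0},
])

```text
time_s: 45.52
eef_pos: [539.9, -268.4, 197.8]
ee_rot: [0.003, 0.778, 0.628, 0.003]
force: [0.1, -0.0, 0.4]
grip_width: 0.003
```

```bash
python3 - <<'E'
from h import *
plan(cw(-32,75,135),RD)
p,d=capture('wrist')
K,T=cal('wrist');P=redpts(p,d,K,T)
for lo in range(-45,60,10):
    q=P[(P[:,0]>lo)&(P[:,0]<lo+10)];print(lo,len(q),np.round(np.median(q,0),1),q[:,2].max().round(1)) if len(q) else 0
E
```

```text
t 45.52 tcp [ 539.9 -268.4  197.8] shift [-0.09 -0.05  1.26] turn [ 0.05 -0.01  0.  ] F [ 0.1 -0.   0.4] w 0.003 j [-0.66  0.51  1.3   0.01  1.32 -0.45]
-45 24 [-43.8  67.7 206.1] 208.4
-35 1241 [-31.   73.6 155.9] 159.9
-25 142 [-23.2  65.6 158.8] 160.4
```

servo_tool([
  {"dr": [0.05, 0, 0], "delta_pos": [-0.12, -0.05, 0.6], "hand": 0.0},
  {"dr": [0, 0, 0], "delta_pos": [0, 0, 0.3], "hand": 0.0},
  {"dr": [0, 0, 0], "delta_pos": [0.02, 0, 0.2], "hand": 0.0},
  {"dr": [0, 0, 0], "delta_pos": [0.02, 0, 0.2], "hand": 0.0},
  {"dr": [0, 0, 0], "delta_pos": [0.02, 0, 0.2], "hand": 0.0},
])

```text
time_s: 46.2
eef_pos: [538.3, -270.2, 121.6]
ee_rot: [0.001, 0.778, 0.628, 0.001]
force: [-4.4, 3.7, 36.6]
grip_width: 0.0
```

```bash
python3 - <<'E'
from h import *
plan(cw(-33,75,124),RD)
E
```

```text
t 46.2 tcp [ 538.3 -270.2  121.6] shift [-0.03 -0.01 -0.05] turn [ 0.02 -0.01  0.01] F [-4.4  3.7 36.6] w 0.0 j [-0.66  0.58  1.4   0.    1.17 -0.45]
```

I misjudged the distance and pressed with 36 N again. I'll lift and check the nut.

servo_tool([
  {"dr": [0, 0, 0], "delta_pos": [0, 0, -0.4], "hand": 0.0},
  {"dr": [0, 0, 0], "delta_pos": [0, 0, -0.9], "hand": 0.0},
  {"dr": [0, 0, 0], "delta_pos": [-0.4, -0.2, -0.9], "hand": 0.0},
  {"dr": [0, 0, 0], "delta_pos": [-0.9, -0.2, -0.9], "hand": 0.4},
  {"dr": [0, 0, 0], "delta_pos": [-0.8, -0.2, -0.2], "hand": 0.4},
  {"dr": [0, 0, 0], "delta_pos": [0, 0, 0], "hand": 0.4},
])

```text
time_s: 46.95
eef_pos: [485.9, -368.3, 288.6]
ee_rot: [0.002, 0.778, 0.629, -0.0]
force: [-0.1, 0.1, -0.1]
grip_width: 0.398
```

```bash
python3 - <<'E'
from h import *
p,d=capture('wrist');cv2.imwrite('pics/w18.png',p[:,:,::-1])
K,T=cal('wrist');w=wing(p,d,K,T);print(w);P=redpts(p,d,K,T)
for lo in range(-45,60,10):
    q=P[(P[:,0]>lo)&(P[:,0]<lo+10)];print(lo,len(q),np.round(np.median(q,0),1)) if len(q) else 0
W=cloud(K,T,d);C=(W-O)@np.c_[xc,yc,[0,0,1]]
m=(np.abs(C[...,2]-66)<4)&(np.abs(C[...,1])<9)&(C[...,0]<35)&(C[...,0]>-135)
P=C[m];print('bar',len(P),np.percentile(P,[.5,50,99.5],axis=0).round(1))
plan(cw(50.3,135.3,130),RD)
E
```

```text
(array([ 48.17113031, 133.96304471]), ((48.870121002197266, 135.6625518798828), (15.034456253051758, 56.739322662353516), 89.56424713134766), np.float32(-3.1339874), np.float32(0.0076053143), 2050)
-45 395 [-37.8  75.8 123.7]
-35 686 [-30.2  74.7 124.2]
-25 335 [-21.5  74.8 119.6]
-15 246 [ -9.8  75.  119.4]
-5 223 [  0.3  75.2 119.6]
5 230 [  9.9  75.  119.5]
15 235 [ 19.7  75.3 119.4]
25 248 [ 30.2  75.2 119.4]
35 353 [ 40.2  75.  121.1]
45 306 [ 50.   75.7 123.6]
55 167 [ 58.   75.1 120.8]
bar 3032 [[-79.7  -7.1  63. ]
 [-26.9   1.2  67.1]
 [ 34.2   8.9  69.3]]
t 47.0 tcp [ 486.6 -367.   288.5] shift [0.42 1.79 3.17] turn [0.02 0.01 0.02] F [-0.4  1.2  0.4] w 0.401 j [-0.84  0.47  1.12 -0.    1.54 -0.63]
```

View pics/w18.png

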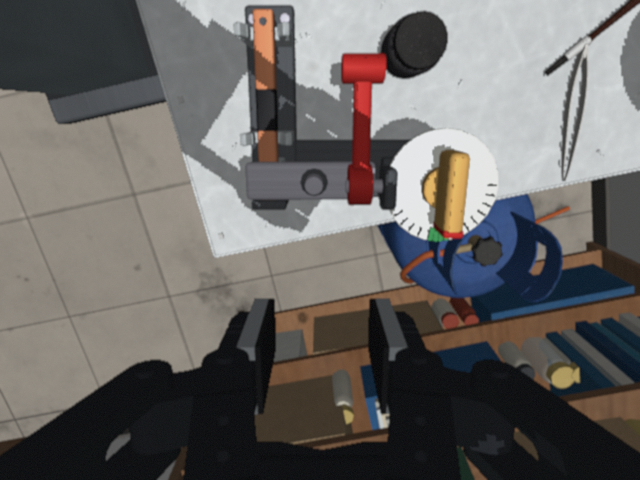

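```bash
python3 - <<'E'
from h import *
p,d=capture('top');K,T=cal('top');z=np.load('/tmp/top0.npz')
for n,dd in (('before',z['d']),('now',d)):
    W=cloud(K,T,dd)
    for l,c,r,lo in (('can',(457,-27),45,150),('block',(510,181),60,22),('jar',(588,-257),45,50)):
        m=(np.hypot(W[...,0]-c[0],W[...,1]-c[1])<r)&(W[...,2]>lo)&(W[...,2]<185);print(n,l,m.sum(),W[m].mean(0).round(1) if m.any() else '')
p,d=capture('wrist');K,T=cal('wrist');W=cloud(K,T,d)
m=(W[...,2]>58)&(W[...,2]<72)&(np.hypot(W[...,0]-585,W[...,1]+255)<45);print('jar',cv2.minEnclosingCircle(W[m][:,:2].astype(np.float32)))
print(wing(p,d,K,T)[3])
E
```

```text
before can 373 [458.1 -26.9 170. ]
before block 1478 [532.8 181.8  83.3]
before jar 300 [ 586.  -256.7   68.3]
now can 375 [458.  -26.9 169.4]
now block 1475 [532.6 181.9  83. ]
now jar 291 [ 586.6 -256.5   67.4]
jar ((591.41552734375, -257.4603271484375), 21.667524337768555)
0.003829956
```

```bash
python3 -c "
from rig import ticket
print(ticket.finish_job())"
```

```text
the job is handed in; nothing more can be done
None
```

The copper bar is clamped and the job was handed in at about 47 s of the 72 s allowed. No verdict is given.

**What I did:** I opened the lever to its stop, laid the 150 mm bar in both saddles and slid it under the jaw to the end stop. I then turned the nut clockwise to the mark and closed the lever.

**What went wrong:**
- **First closing:** a 31 N press on the lever turned the nut past the mark, to about +0.23 rad. I reopened the lever, backed the nut off, turned it clockwise to about 0 again and closed the lever once more.
- **Second closing:** I misjudged the distance and pressed with 36 N, but the nut stayed on the mark. While closing and reopening, the fingers slipped on the barrel, so I pressed the last part of each from above with shut fingers.

**Last checks before handing in:**

| Item | Reading |
|---|---|
| Lever | level along its whole length, so closed |
| Nut | about 0.00 rad (mark ±0.2) |
| Bar | rear end at x = -79.7 mm (-80 mm is home), lying in both saddles |
| Spray can, paint jar, wood block | within 1 mm of where they started |
| Gripper | clear of everything |

I did not measure the jaw's grip force. I infer that it grips from the closed lever and the nut position, and after the first closing the strap stood at about 91 mm, the bottom of its range.

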